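Load the vacuum chamber and bolt its cover down

TASK

Put every loose bush from the bench into the open vacuum chamber, then swing the cover fully home over it. Tighten the four wing screws clockwise, evenly and in cross order: first bring all four to about half way, each time going on to the screw diagonally opposite before taking one beside it, then go round again in the same way until every screw is fully tight. Leave the V-block and the tape roll where they are.

Things in the scene. Friction and masses are not known exactly. Their poses are not given: they have to be found in the camera images.
- chamber: Fixed aluminium vacuum chamber, open-topped, 140 (x) x 204 (y) x 60 mm high. Origin: centre of its underside, on the bench; z up, x to the back, y to the left (it may be turned a little). Inside 90 (x) x 154 (y) mm, centred; inner floor 10 mm, gasketed rim 61 mm above the bench. The cover's vertical hinge post stands at x = +60, y = +125 mm in this frame.
- cover (a joint): Angle of the flat cover (plate 140 x 204 mm, underside 62, top 72 mm above the bench) about its vertical hinge axis (see chamber). 0: fully home, at its stop; grows as it swings open to the left and front, clockwise from above (starts 1.45 to 1.8, limit 1.9). It stays level and, by friction of 0.7 N m, where it is left.
- cover_knob (a point): Centre of the round black upright knob on the cover, 24 mm diameter, 31 mm tall, top 109 mm and this point 93 mm above the bench; fixed to the cover. At x = 0, y = -50 mm in the chamber's frame when the cover is home, 185 mm from the hinge axis.
- screw_fl (a joint): Turn (rad) of the wing screw at the front left corner of the cover, growing clockwise seen from above: 0 loose, 1.0 half way, 2.0 fully tight at its hard stop. It starts between 0 and 0.2 and stays where it is left (friction 0.06 N m); its height does not change.
- wing_fl (a point): Middle of the front left screw's upright wings, 44 mm long, 9 mm thick, 17 to 20 mm tall; at x = -58, y = 90 mm in the chamber's frame with the cover home; 18 mm above the cover, 90 mm above the bench. Its x axis runs along the wings, turning with the screw (along the chamber's x at 0): grip across its y.
- screw_fr (a joint): Turn (rad) of the wing screw at the front right corner of the cover, growing clockwise seen from above: 0 loose, 1.0 half way, 2.0 fully tight at its hard stop. It starts between 0 and 0.2 and stays where it is left (friction 0.06 N m); its height does not change.
- wing_fr (a point): Middle of the front right screw's upright wings, 44 mm long, 9 mm thick, 17 to 20 mm tall; at x = -58, y = -90 mm in the chamber's frame with the cover home; 18 mm above the cover, 90 mm above the bench. Its x axis runs along the wings, turning with the screw (along the chamber's x at 0): grip across its y.
- screw_bl (a joint): Turn (rad) of the wing screw at the back left corner of the cover, growing clockwise seen from above: 0 loose, 1.0 half way, 2.0 fully tight at its hard stop. It starts between 0 and 0.2 and stays where it is left (friction 0.06 N m); its height does not change.
- wing_bl (a point): Middle of the back left screw's upright wings, 44 mm long, 9 mm thick, 17 to 20 mm tall; at x = 58, y = 90 mm in the chamber's frame with the cover home; 18 mm above the cover, 90 mm above the bench. Its x axis runs along the wings, turning with the screw (along the chamber's x at 0): grip across its y.
- screw_br (a joint): Turn (rad) of the wing screw at the back right corner of the cover, growing clockwise seen from above: 0 loose, 1.0 half way, 2.0 fully tight at its hard stop. It starts between 0 and 0.2 and stays where it is left (friction 0.06 N m); its height does not change.
- wing_br (a point): Middle of the back right screw's upright wings, 44 mm long, 9 mm thick, 17 to 20 mm tall; at x = 58, y = -90 mm in the chamber's frame with the cover home; 18 mm above the cover, 90 mm above the bench. Its x axis runs along the wings, turning with the screw (along the chamber's x at 0): grip across its y.
- bush_a_mid (a point): Centre of a low turned bush, 30 mm diameter, 22 mm high, about 60 g, standing on the bench to the right at the start (z along its axis); may be absent. Solid for grasping.
- bush_b_mid (a point): Centre of a tall turned bush, 24 mm diameter, 30 mm high, about 60 g, standing on the bench to the right at the start (z along its axis); may be absent. Solid for grasping.
- bush_c_mid (a point): Centre of a low turned bush, 30 mm diameter, 22 mm high, about 60 g, standing on the bench to the right at the start (z along its axis); may be absent. Solid for grasping.
- bush_d_mid (a point): Centre of a tall turned bush, 24 mm diameter, 30 mm high, about 60 g, standing on the bench to the right at the start (z along its axis); may be absent. Solid for grasping.
- v_block_mid (a point): Centre of a bystander: ground steel V-block, 40 x 48 x 36 mm, to be left alone.
- tape_roll_mid (a point): Centre of a bystander: black tape roll lying flat, 57 x 54 x 19 mm, to be left alone.
Not all that is in view belongs to the job. Leave any pink or yellow look-alike of the part that bears bush_a_mid alone. Leave any blue look-alike of the part that bears bush_b_mid alone.

How it is judged:
On the way, in this order (a step that is already met when the one before it is completed fails the run):
1. every bush lies inside the chamber (x of bush_a_mid in the frame of chamber between -0.045 and 0.045 m and y of bush_a_mid in the frame of chamber between -0.077 and 0.077 m and z of bush_a_mid in the frame of chamber between 0.012 and 0.045 m and x of bush_b_mid in the frame of chamber between -0.045 and 0.045 m and y of bush_b_mid in the frame of chamber between -0.077 and 0.077 m and z of bush_b_mid in the frame of chamber between 0.012 and 0.045 m and x of bush_c_mid in the frame of chamber between -0.045 and 0.045 m and y of bush_c_mid in the frame of chamber between -0.077 and 0.077 m and z of bush_c_mid in the frame of chamber between 0.012 and 0.045 m and x of bush_d_mid in the frame of chamber between -0.045 and 0.045 m and y of bush_d_mid in the frame of chamber between -0.077 and 0.077 m and z of bush_d_mid in the frame of chamber between 0.012 and 0.045 m), for 0.2 s.
2. the cover is fully home over the chamber, with the bushes in it (all of step 1 and value of joint cover below 0.03 rad), for 0.2 s.
3. all four wing screws have been brought to about half way, the cover still home (value of joint each of screw_fl, screw_fr, screw_bl, screw_br above 0.7 rad and value of joint cover below 0.03 rad), for 0.2 s.
4. all four wing screws are fully tight (value of joint each of screw_fl, screw_fr, screw_bl, screw_br above 1.85 rad and value of joint cover below 0.03 rad), for 0.2 s.
At the end, for the whole second after the job is handed in: Every bush is inside the chamber, the cover is home (within 0.03 rad of its stop) and all four wing screws are within 0.15 rad of their stops (all of step 1 and all of step 4); the robot touches nothing.
It fails at once if in the first round the two screws along one side are turned past 0.6 rad while the other two are still under 0.4 ((value of joint each of screw_fl, screw_fr above 0.6 rad and value of joint each of screw_bl, screw_br below 0.4 rad) or (value of joint each of screw_bl, screw_br above 0.6 rad and value of joint each of screw_fl, screw_fr below 0.4 rad) or (value of joint each of screw_fl, screw_bl above 0.6 rad and value of joint each of screw_fr, screw_br below 0.4 rad) or (value of joint each of screw_fr, screw_br above 0.6 rad and value of joint each of screw_fl, screw_bl below 0.4 rad)).
It fails at once if in the second round the two screws along one side are turned past 1.6 rad while the other two are still under 1.4 ((value of joint each of screw_fl, screw_fr above 1.6 rad and value of joint each of screw_bl, screw_br below 1.4 rad) or (value of joint each of screw_bl, screw_br above 1.6 rad and value of joint each of screw_fl, screw_fr below 1.4 rad) or (value of joint each of screw_fl, screw_bl above 1.6 rad and value of joint each of screw_fr, screw_br below 1.4 rad) or (value of joint each of screw_fr, screw_br above 1.6 rad and value of joint each of screw_fl, screw_bl below 1.4 rad)).
It fails at once if a screw is turned past 1.6 rad while another is still under 0.5 (value of joint any of screw_fl, screw_fr, screw_bl, screw_br above 1.6 rad and value of joint any of screw_fl, screw_fr, screw_bl, screw_br below 0.5 rad).
It fails at once if the V-block or the tape roll is shifted more than 50 mm (distance of any of v_block_mid, tape_roll_mid from where it was at the start of the episode above 0.05 m).
Of bush_a, bush_b, bush_c, bush_d only 2 to 4 are there at a start; the rules pass over those that are not, and their reading is None.
At some moment in a run one of bush_a, bush_b, bush_c, bush_d may be knocked a few centimetres aside while the robot is not near it.
Once in a run the grip may slacken for a moment while it holds something.
It also fails if it takes over 210 s, if anything falls off the work surface, if the arm or the gripper's body presses on something with over 40 N, if the wrist force passes 120 N, or if a joint passes its speed limit or range.

ROBOT

A 6-joint arm with a two-finger parallel gripper is mounted at the origin on a cart in front of the work surface, level with it; the furniture and walls round the work are solid. World frame = base frame: x ahead of the robot, y to its left, z up, the work surface at z = 0. Lengths are in m, angles in rad, forces in N, time in s.
With the tool pointing down it reaches from about 0.375 to 0.975 m from the base axis. Payload 3.8 kg.
Tool frame: the origin (TCP) lies at the very end of the fingers, on their centre line; the grasp point (between the pads) lies 19 mm behind it; z points along the fingers, y is the direction in which the jaws open and shut (so a half turn about z gives the same grasp; the last joint's range is limited). The gripper opens to 85 mm and grips with 20 to 120 N. Pads are 22 mm wide; open, the fingers measure 114 mm over their backs; the gripper's body (76 mm by 85 mm) begins 54 mm behind the grasp point. The pads swing forward as they close: fully open they stand 13 mm farther back than shut.
Start: joints at [-1.376, 0.264, 1.604, -0, 1.274, -0.037], TCP at [0.155, -0.657, 0.193] pointing down, gripper open.
Joint ranges: [-2.63, 2.63], [-0.94, 2.18], [0.31, 2.57], [-1.31, 4.45], [0, 2.66], [-2.55, 2.55]. Speed limits (rad/s): [2.57, 2.57, 3.14, 3.14, 3.14, 3.14].

INTERFACE

Orientations are given as a rotation vector (axis times angle).
In Python, from workcell import bot, viewer, finish_job gives the robot as it stands.
- The arm moves only by the tool servo_tool, never from a script. Its argument "plan" is a list that holds one entry, the list of rows, each a list of 6 numbers: the shift along the tool's x, y, z in cm, then the turn, a rotation vector about the tool's x, y, z in degrees. A call has 1 to 20 rows; each row is the pose to reach, as a shift and turn from the pose measured when the call began, along the tool's axes at that moment; what a row does not reach only later rows make up. A row lasts 1/12 s, in which the tool goes at most 41.7 mm and 7.16 degrees, less where a joint would pass 70% of its speed; a pose out of reach is approached as far as the arm can. A call with a gripper value outside its range is refused whole. "claw" is the finger opening in cm, from 0 to 8.54, set as the call begins (left out, the last holds). The fingers move at their own pace and stop on an object; "grip_force" is the grip in N (left out, the last holds). Time passes only in rows, so rows that repeat a pose let the fingers close. It gives the time, the measured TCP pose, the force and the opening at its end, in the units of the state.
- bot.read_state(): the state, without advancing time (a new reading comes with each control period).
- viewer.read_camera(name): name is "scene" or "side" or "wrist"; returns a dict with "color" (420x560x3 uint8, red, green, blue), "fx", "fy", "cx", "cy" (pixels), "eye" and "rotation" of the camera in the world; the wrist camera has in their place "T_tool_cam" (4x4, takes a point from camera to tool coordinates, whose origin is the TCP and whose axes are the flange's). Camera axes: x right, y down, z forward; pixel columns grow to the right and rows downward; lengths in m; the calibration is good to about 2 mm. A picture is of the moment at which its call begins: read the wrist's pose just before it. There is no depth.
- finish_job(): hands the job in, once; it reports no verdict.
The state is a dict: "time": time; "q": joint angles; "joint_vel": joint speeds; "joint_torque": joint torques, N m; "tool_pos": TCP position; "tcp_rot": TCP orientation; "wrist_force": force on the tool from outside, world axes, zero at the start; "torque": the same for the moment, N m; "width": opening from 0.0 (shut) to 1.0 (fully open).
Only numpy, scipy, OpenCV 4.12 (cv2) and the standard library are available. Lean on these libraries where they do the work, as an engineer would, in place of code of your own. Each camera call takes 0.05 s, during which the arm holds its last target.

## Working session

There is one attempt and no reset: what is moved stays moved. The work goes in short steps, Python scripts to look and compute and a tool call to move; the robot and the scene stay as the last step left them, time stands still between calls to the robot, and variables do not carry over. Pictures are saved under pics/ and viewed, and the job is handed in when it is done.

Besides the shell and the picture viewer there is one more tool, called after "Emit:" as name(argument=value, ...) on one line, values as JSON. servo_tool: Moves the arm, as the interface text tells. Its arguments: {"type":"object","properties":{"plan":{"type":"array"},"claw":{"type":"number"},"grip_force":{"type":"number"}},"required":["plan"]}

```bash
ls; mkdir -p pics; cat > h.py <<'E'
import numpy as np, cv2
from scipy.spatial.transform import Rotation as R
from workcell import bot, viewer, finish_job
def snap(name,fn):
    s=bot.read_state(); c=viewer.read_camera(name)
    cv2.imwrite('pics/'+fn,c['color'][:,:,::-1]); return s,c
E
python3 - <<'E'
from h import *
for n in ['scene','side','wrist']:
    s,c=snap(n,n+'0.png'); print(n,{k:np.round(v,4).tolist() for k,v in c.items() if k!='color'})
print(s)
E
```

```text
pics
scene {'fx': 495.1599, 'fy': 495.1599, 'cx': 276.4166, 'cy': 201.4146, 'eye': [0.2621, -0.7835, 0.9606], 'rotation': [-2.4011, 0.5085, -0.2109]}
side {'fx': 473.1616, 'fy': 473.1616, 'cx': 283.794, 'cy': 209.8196, 'eye': [0.2469, -0.8019, 0.7262], 'rotation': [-2.2351, 0.4415, -0.2278]}
wrist {'fx': 371.5271, 'fy': 371.5271, 'cx': 275.3743, 'cy': 204.3243, 'T_tool_cam': [[0.0012, -0.9459, -0.3243, 0.0831], [1.0, 0.001, 0.001, 0.0003], [-0.0006, -0.3243, 0.9459, -0.1803], [0.0, 0.0, 0.0, 1.0]]}
{'time': 0.1, 'q': array([-1.37590788e+00,  2.64680183e-01,  1.60525385e+00, -3.25205823e-05,
        1.27372187e+00, -3.68827702e-02]), 'joint_vel': array([ 0.00029287, -0.00360904, -0.00247517, -0.00107435,  0.00025261,
       -0.00111997]), 'joint_torque': array([-3.87832652e-04, -5.16707826e+01, -3.68590379e+01,  1.34699701e-05,
        6.24805049e-03, -9.58529597e-06]), 'tool_pos': array([ 0.15490031, -0.65621112,  0.19177616]), 'tcp_rot': array([-3.11847895e+00, -3.63028402e-01,  3.04256789e-04]), 'wrist_force': array([-0.52002003,  0.6554286 , -0.25316095]), 'torque': array([ 0.00684231, -0.02359298, -0.03997962]), 'width': 1.0023636619919816}
```

View pics/scene0.png

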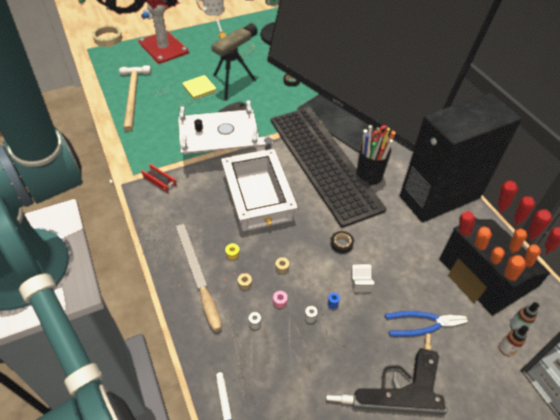

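View pics/side0.png

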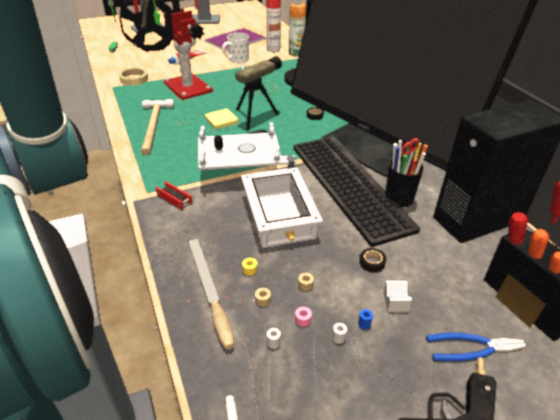

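View pics/wrist0.png

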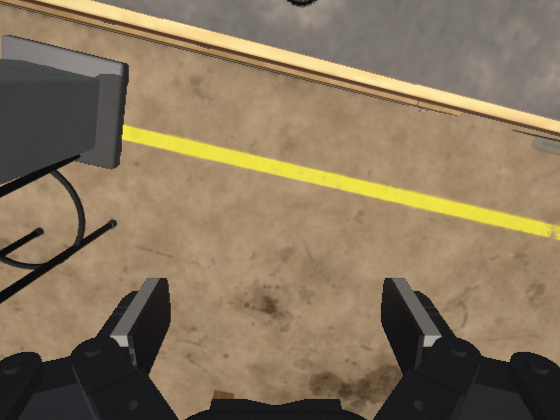

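The scene shows two brass bushes at about (245,280) and (282,265), and two white ones at (255,320) and (311,314). The yellow (232,251), pink (281,299) and blue (334,299) ones are look-alikes. The chamber is at (260,190) and the open cover at (220,130). I'll take enlarged crops next.

```bash
cat >> h.py <<'E'
def ray(c,uv,s=None):
    d=np.array([(uv[0]-c['cx'])/c['fx'],(uv[1]-c['cy'])/c['fy'],1.])
    if 'eye' in c: return np.array(c['eye']),R.from_rotvec(c['rotation']).as_matrix()@d
    T=c['T_tool_cam']; Rt=R.from_rotvec(s['tcp_rot']).as_matrix()
    return s['tool_pos']+Rt@T[:3,3], Rt@T[:3,:3]@d
def hit(c,uv,z,s=None):
    o,d=ray(c,uv,s); return o+d*(z-o[2])/d[2]
def proj(c,p,s=None):
    p=np.asarray(p,float)
    if 'eye' in c: q=R.from_rotvec(c['rotation']).as_matrix().T@(p-c['eye'])
    else:
        T=c['T_tool_cam']; Rt=R.from_rotvec(s['tcp_rot']).as_matrix()
        q=T[:3,:3].T@(Rt.T@(p-s['tool_pos'])-T[:3,3])
    return np.array([c['cx']+c['fx']*q[0]/q[2],c['cy']+c['fy']*q[1]/q[2]])
def crop(img,x0,y0,w,h,k,fn):
    im=cv2.resize(img[y0:y0+h,x0:x0+w],None,fx=k,fy=k,interpolation=cv2.INTER_CUBIC)
    for i in range(0,w,20): cv2.putText(im,str(x0+i),(i*k,10),0,.35,(0,255,255),1); cv2.line(im,(i*k,12),(i*k,18),(0,255,255),1)
    for i in range(0,h,20): cv2.putText(im,str(y0+i),(0,i*k+4),0,.35,(0,255,255),1)
    cv2.imwrite('pics/'+fn,im)
E
python3 - <<'E'
import cv2
from h import crop
im=cv2.imread('pics/scene0.png')
crop(im,170,100,140,140,4,'c1.png'); crop(im,215,235,160,110,5,'c2.png')
E
```

```text
(no output)
```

View pics/c1.png

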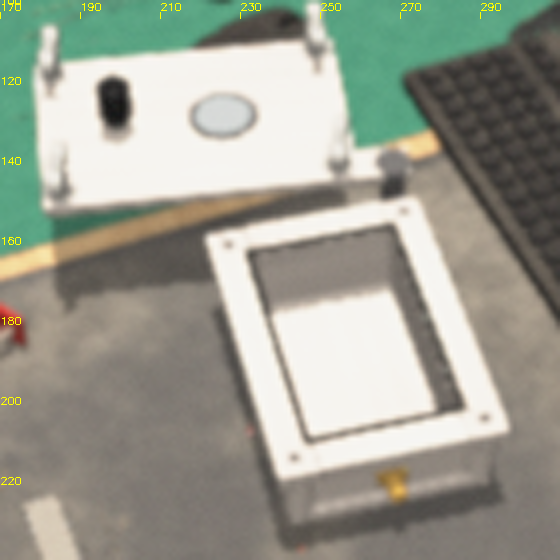

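View pics/c2.png

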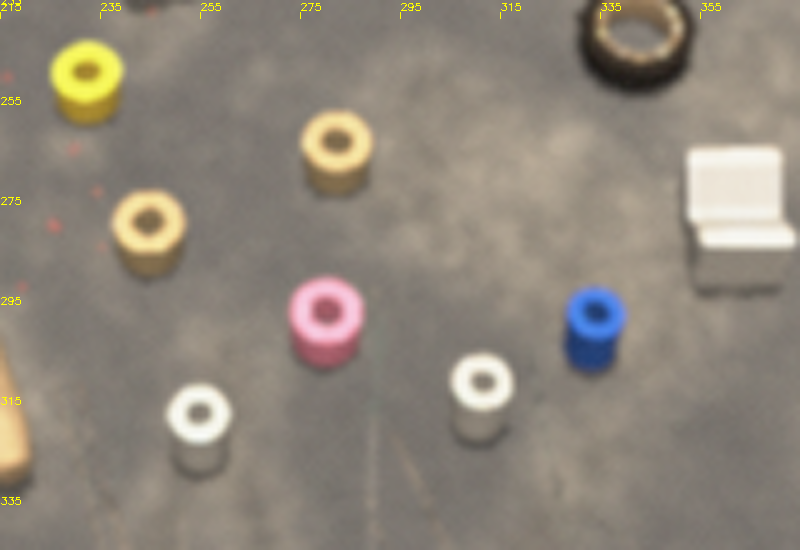

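```bash
python3 - <<'E'
from h import *
s,c=snap('scene','s1.png')
for n,uv,z in [('A',(244.8,279.4),.022),('C',(282.4,263),.022),('B',(254.8,317.6),.03),('D',(311.4,311.4),.03),('yel',(232,249.3),.022),('pink',(280.4,297.3),.022),('blue',(334.4,297.6),.03),('vb',(362,275),.03),('knobtop',(198.3,121.5),.109),('post',(268.5,139.5),.075)]: print(n,hit(c,uv,z).round(4))
P=np.array([hit(c,uv,.061)[:2] for uv in [(221.5,158.3),(274.3,149.3),(297.3,207.2),(240,219.5)]])
print(P, P.mean(0))
print([np.linalg.norm(P[i]-P[(i+1)%4]) for i in range(4)])
for i,j in [(0,3),(1,2),(0,1),(3,2)]:
    d=P[i]-P[j]; print(np.degrees(np.arctan2(d[1],d[0])))
E
```

```text
A [ 0.4479 -0.2475  0.022 ]
C [ 0.5408 -0.242   0.022 ]
B [ 0.4312 -0.3441  0.03  ]
D [ 0.5439 -0.3783  0.03  ]
yel [ 0.4508 -0.1622  0.022 ]
pink [ 0.5008 -0.3187  0.022 ]
blue [ 0.6031 -0.3693  0.03  ]
vb [ 0.6853 -0.3447  0.03  ]
knobtop [0.4968 0.188  0.109 ]
post [0.6514 0.0879 0.075 ]
[[ 0.51909014  0.08478182]
 [ 0.65646888  0.06172339]
 [ 0.62638979 -0.13758354]
 [ 0.4894356  -0.11808336]] [ 0.5728461  -0.02729042]
[np.float64(0.13930043078779084), np.float64(0.2015638991005855), np.float64(0.1383354854420028), np.float64(0.20502115303130616)]
81.6834888963077
81.41777658857495
170.4719647979091
171.89642820617382
```

```bash
cat >> h.py <<'E'
CH=np.array([.5728,-.0273]); CY=np.radians(-8.5)
def ch(x,y):
    return CH+np.array([np.cos(CY)*x-np.sin(CY)*y, np.sin(CY)*x+np.cos(CY)*y])
def down(yaw):
    yaw=np.radians(yaw); x=np.array([np.cos(yaw),np.sin(yaw),0]); z=np.array([0,0,-1.]); return np.c_[x,np.cross(z,x),z]
def go(*tg, s=None):
    s=s or bot.read_state(); R0=R.from_rotvec(s['tcp_rot']).as_matrix(); p0=s['tool_pos']
    yaw=np.degrees(np.arctan2(R0[1,0],R0[0,0]))
    print('t %.1f p %s yaw %.1f tiltz %s w %.3f F %s'%(s['time'],p0.round(4),yaw,R0[:,2].round(3),s['width'],np.round(s['wrist_force'],1)))
    for x,y,z,yw in tg:
        sh=R0.T@(np.array([x,y,z])-p0)*100; tr=R.from_matrix(R0.T@down(yw)).as_rotvec(degrees=True)
        n=max(np.linalg.norm(sh)/4.17,np.linalg.norm(tr)/7.16)
        print('[%.2f,%.2f,%.2f, %.1f,%.1f,%.1f] rows>=%.1f'%(*sh,*tr,n))
E
python3 - <<'E'
from h import *
print(ch(60,125)*1 if 0 else ch(.06,.125), ch(0,-.05))
go((.5439,-.3783,.12,-8.5),(.5439,-.3783,.003,-8.5))
E
```

```text
[0.65061713 0.08745842] [ 0.56540953 -0.07675079]
t 0.2 p [ 0.155  -0.6564  0.1921] yaw 13.3 tiltz [-0.     0.001 -1.   ] w 0.999 F [ 0.  -0.1 -0. ]
[44.24,-18.12,7.24, -0.1,0.0,21.8] rows>=11.6
[44.24,-18.11,18.94, -0.1,0.0,21.8] rows>=12.3
```

Emit:
servo_tool(plan=[[[44.2,-18.1,7.2,0,0,21.8],[44.2,-18.1,7.2,0,0,21.8],[44.2,-18.1,7.2,0,0,21.8],[44.2,-18.1,7.2,0,0,21.8],[44.2,-18.1,7.2,0,0,21.8],[44.2,-18.1,7.2,0,0,21.8],[44.2,-18.1,7.2,0,0,21.8],[44.2,-18.1,7.2,0,0,21.8],[44.2,-18.1,7.2,0,0,21.8],[44.2,-18.1,7.2,0,0,21.8],[44.2,-18.1,7.2,0,0,21.8],[44.2,-18.1,7.2,0,0,21.8],[44.2,-18.1,7.2,0,0,21.8],[44.2,-18.1,7.2,0,0,21.8]]], claw=5.5, grip_force=40)

```text
time: 1.37
tool_pos: [0.5442, -0.3772, 0.1196]
tcp_rot: [-3.131, 0.228, 0.003]
wrist_force: [-1.0, -0.1, 0.5]
width: 0.64
```

```bash
python3 - <<'E'
from h import *
s,c=snap('wrist','w1.png'); go((.5439,-.3783,.003,-8.5),s=s); print(s['q'].round(3))
print(proj(c,(.5439,-.3783,.03),s))
E
```

```text
t 1.4 p [ 0.5442 -0.3772  0.1196] yaw -8.3 tiltz [-0.002  0.002 -1.   ] w 0.640 F [-1.  -0.1  0.5]
[0.01,0.13,11.66, -0.1,0.1,0.2] rows>=2.8
[-6.440e-01  2.940e-01  1.705e+00  1.000e-03  1.145e+00  1.072e+00]
[276.12279449 192.77302024]
```

View pics/w1.png

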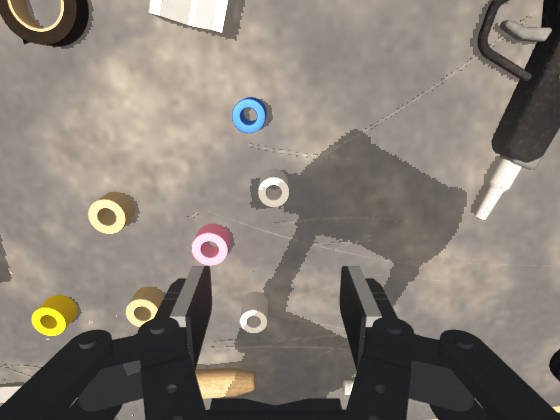

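White D's top shows at (273,191), against (276,193) predicted, so the calibration holds. The other bushes are at C (106,214), A (143,313) and B (253,319). Descending to grasp D.

Emit:
servo_tool(plan=[[[0,0.1,4,0,0,0],[0,0.1,8,0,0,0],[0,0.1,10.5,0,0,0],[0,0.1,11.6,0,0,0],[0,0.1,11.6,0,0,0],[0,0.1,11.6,0,0,0]]])

```text
time: 1.92
tool_pos: [0.5425, -0.3802, 0.0045]
tcp_rot: [-3.132, 0.233, 0.002]
wrist_force: [0.3, -0.5, 0.6]
width: 0.643
```

Emit:
servo_tool(plan=[[[0,0,0,0,0,0],[0,0,0,0,0,0],[0,0,0,0,0,0],[0,0,0,0,0,0],[0,0,0,0,0,0],[0,0,0,0,0,0],[0,0,0,0,0,0],[0,0,0,0,0,0]]], claw=0)

```text
time: 2.58
tool_pos: [0.5424, -0.3801, 0.0044]
tcp_rot: [-3.132, 0.233, 0.003]
wrist_force: [-0.2, -0.7, 0.3]
width: -0.0
```

```bash
python3 - <<'E'
from h import *
s=bot.read_state(); p=s['tool_pos']; a=ch(.022,-.032); go((p[0],p[1],.13,-8.5),(*a,.13,-8.5),(*a,.015,-8.5),s=s)
s,c=snap('wrist','w2.png')
E
```

```text
t 2.6 p [ 0.5424 -0.3801  0.0044] yaw -8.5 tiltz [-0.002  0.001 -1.   ] w -0.000 F [-0.2 -0.7  0.3]
[-0.02,-0.01,-12.56, -0.1,0.1,-0.0] rows>=3.0
[-0.04,-32.15,-12.52, -0.1,0.1,-0.0] rows>=8.3
[-0.02,-32.14,-1.02, -0.1,0.1,-0.0] rows>=7.7
```

View pics/w2.png

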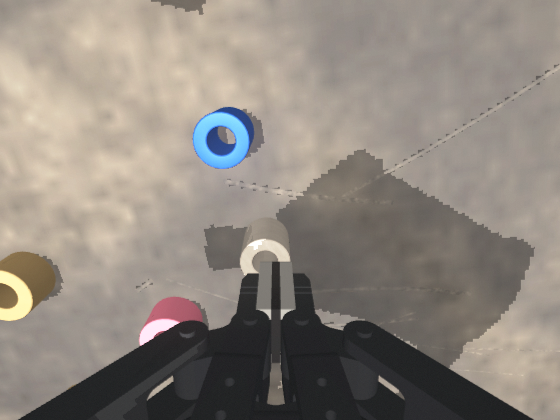

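The fingers shut with the white bush ahead of them, at top (265,258), so the grasp missed. I'll check the geometry.

```bash
python3 - <<'E'
from h import *
s,c=snap('wrist','w3.png'); print('wrist',hit(c,(265,256),.03,s),'tip proj',proj(c,s['tool_pos'],s),'tcp',s['tool_pos'], 'blue',hit(c,(223,139),.03,s))
s,c=snap('scene','s3.png'); im=cv2.imread('pics/s3.png'); crop(im,230,235,130,110,6,'c3.png'); print(proj(c,s['tool_pos']))
E
```

```text
wrist [ 0.54799609 -0.37671877  0.03      ] tip proj [274.1468194  242.42743936] tcp [ 0.54243853 -0.38006787  0.0043663 ] blue [ 0.6038247  -0.36787937  0.03      ]
[310.25335126 318.09674108]
```

View pics/c3.png

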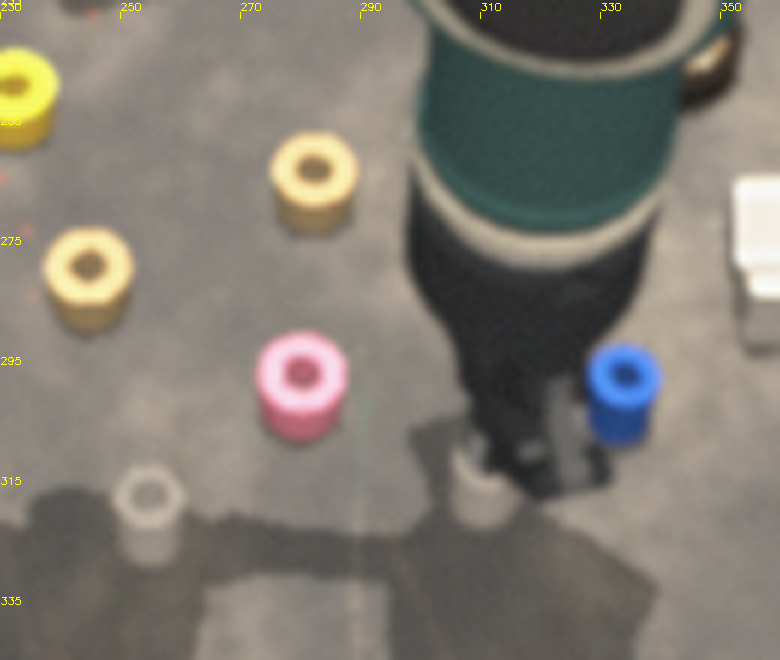

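```bash
python3 - <<'E'
from h import *
s,c=snap('wrist','w3.png')
Rt=R.from_rotvec(s['tcp_rot']).as_matrix()
for x in (-.011,0,.011):
    for z in (0,-.01,-.019,-.03): print(x,z,proj(c,s['tool_pos']+Rt@[x,0,z],s).round(1))
im=cv2.imread('pics/w3.png'); crop(im,180,190,180,140,4,'c4.png')
s2,c2=snap('side','sd3.png'); im=cv2.imread('pics/sd3.png'); crop(im,250,250,150,120,5,'c5.png'); print(proj(c2,s['tool_pos']))
for z in (0,-.019,-.054): print(proj(c2,s['tool_pos']+Rt@[0,0,z]))
E
```

```text
-0.011 0 [274.1 261. ]
-0.011 -0.01 [274.1 270.1]
-0.011 -0.019 [274. 279.]
-0.011 -0.03 [274.  291.2]
0 0 [274.1 242.4]
0 -0.01 [274.1 250.7]
0 -0.019 [274. 259.]
0 -0.03 [274.  270.2]
0.011 0 [274.2 223.2]
0.011 -0.01 [274.1 230.7]
0.011 -0.019 [274.  238.1]
0.011 -0.03 [274.  248.2]
[338.13048616 338.54075828]
[338.13048616 338.54075828]
[339.1169641  332.20131978]
[341.01146308 320.02663323]
```

View pics/c4.png

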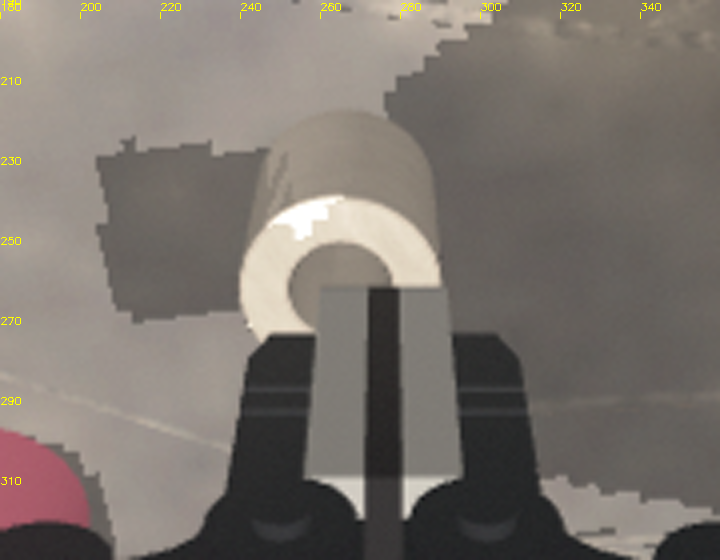

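View pics/c5.png

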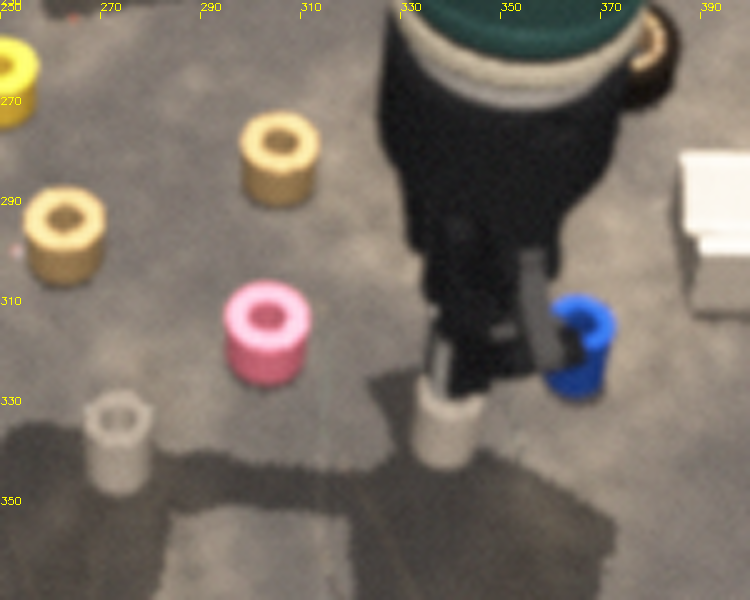

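```bash
python3 - <<'E'
from h import *
s,c=snap('wrist','w3.png');s2,c2=snap('side','sd3.png')
o1,d1=ray(c,(276,262),s);o2,d2=ray(c2,(337,328))
A=np.c_[d1,-d2]; t=np.linalg.lstsq(A,o2-o1,rcond=None)[0]; p=o1+t[0]*d1; q=o2+t[1]*d2; print(p,q,np.linalg.norm(p-q))
print(s['wrist_force'],s['torque'],s['tool_pos'])
for z in (.0,.01,.02,.03,.04,.05,): print(z,hit(c,(276,262),z,s),hit(c2,(337,328),z))
E
```

```text
[ 0.54341427 -0.38125896  0.02849067] [ 0.54002624 -0.3753029   0.03071571] 0.007204456630451168
[-0.12760199  0.15420361  0.04323901] [ 0.00059699  0.00714234 -0.02561869] [ 0.54244186 -0.380144    0.00433921]
0.0 [ 0.52852249 -0.37908655  0.        ] [ 0.55297323 -0.35646353  0.        ]
0.01 [ 0.53374939 -0.37984905  0.01      ] [ 0.54875813 -0.36259699  0.01      ]
0.02 [ 0.53897629 -0.38061154  0.02      ] [ 0.54454302 -0.36873046  0.02      ]
0.03 [ 0.54420318 -0.38137404  0.03      ] [ 0.54032792 -0.37486392  0.03      ]
0.04 [ 0.54943008 -0.38213654  0.04      ] [ 0.53611282 -0.38099738  0.04      ]
0.05 [ 0.55465698 -0.38289904  0.05      ] [ 0.53189771 -0.38713085  0.05      ]
```

Both views put the closed fingertips about 3–4 cm above the reported TCP: the bush sits under the tips and nothing was gripped. I'll reopen, go lower in small steps, and watch the force.

Emit:
servo_tool(plan=[[[0,0,0,0,0,0],[0,0,0,0,0,0],[0,0,0,0,0,0],[0.4,-0.2,0,0,0,0],[0.4,-0.2,0,0,0,0],[0.4,-0.2,0.5,0,0,0],[0.4,-0.2,0.8,0,0,0],[0.4,-0.2,0.8,0,0,0]]], claw=5.5)

```text
time: 3.6
tool_pos: [0.5459, -0.3781, -0.005]
tcp_rot: [-3.131, 0.233, 0.006]
wrist_force: [-0.7, 0.6, -0.3]
width: 0.639
```

```bash
python3 - <<'E'
from h import *
s,c=snap('wrist','w4.png');s2,c2=snap('side','sd4.png'); im=cv2.imread('pics/sd4.png'); crop(im,250,250,150,120,5,'c6.png'); go(s=s)
E
```

```text
t 3.6 p [ 0.5459 -0.3781 -0.005 ] yaw -8.5 tiltz [-0.003  0.003 -1.   ] w 0.639 F [-0.7  0.6 -0.3]
```

View pics/w4.png

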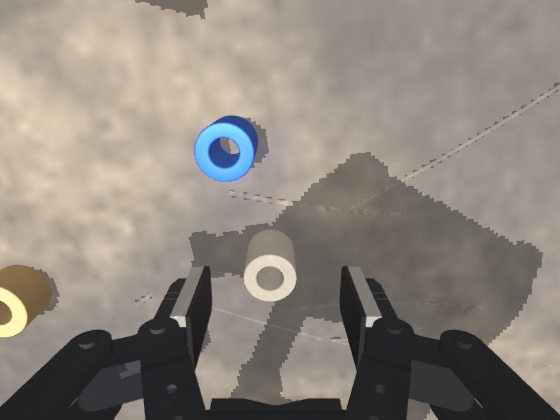

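View pics/c6.png

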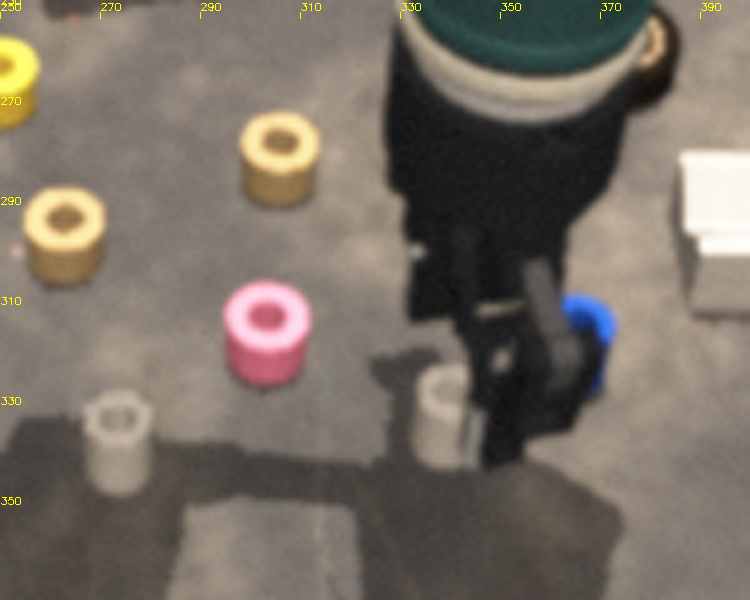

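Still no contact. By pixel geometry the tips at 55 mm opening are about 45 mm behind the reported TCP. I'll descend further in steps.

Emit:
servo_tool(plan=[[[0,0,1,0,0,0],[0,0,1.5,0,0,0],[0,0,2,0,0,0],[0,0,2,0,0,0]]])

```text
time: 4.03
tool_pos: [0.5448, -0.3774, -0.0264]
tcp_rot: [-3.129, 0.233, 0.009]
wrist_force: [-0.2, -0.0, -0.5]
width: 0.642
```

```bash
python3 - <<'E'
from h import *
s,c=snap('wrist','w5.png');go(s=s)
E
```

```text
t 4.0 p [ 0.5448 -0.3774 -0.0264] yaw -8.5 tiltz [-0.005  0.004 -1.   ] w 0.642 F [-0.2 -0.  -0.5]
```

View pics/w5.png

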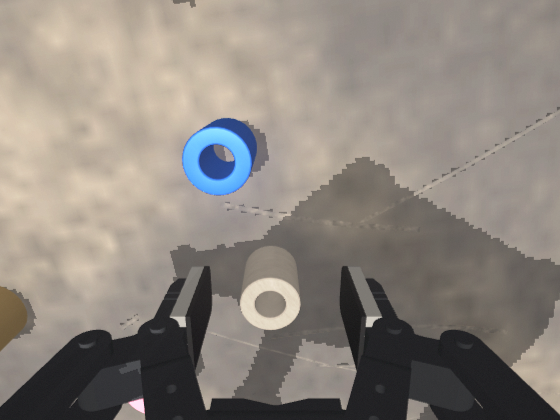

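Emit:
servo_tool(plan=[[[-0.4,-0.1,0.4,0,0,0],[-0.4,-0.1,0.9,0,0,0],[-0.4,-0.1,1.2,0,0,0],[-0.4,-0.1,1.2,0,0,0]]])

```text
time: 4.42
tool_pos: [0.5405, -0.3755, -0.0388]
tcp_rot: [-3.129, 0.233, 0.01]
wrist_force: [0.0, -0.5, -0.4]
width: 0.642
```

Emit:
servo_tool(plan=[[[0,0,0,0,0,0],[0,0,0,0,0,0],[0,0,0,0,0,0],[0,0,0,0,0,0],[0,0,0,0,0,0],[0,0,0,0,0,0]]], claw=0)

```text
time: 4.92
tool_pos: [0.5411, -0.3761, -0.0381]
tcp_rot: [-3.13, 0.233, 0.008]
wrist_force: [-0.2, -1.2, 3.3]
width: 0.265
```

```bash
python3 - <<'E'
from h import *
s,c=snap('wrist','w6.png')
p=s['tool_pos']; a=ch(.022,-.032); go((p[0],p[1],.08,-8.5),(*a,.08,-8.5),(*a,-.022,-8.5),s=s)
E
```

```text
t 4.9 p [ 0.5411 -0.3761 -0.0381] yaw -8.5 tiltz [-0.005  0.004 -1.   ] w 0.265 F [-0.2 -1.2  3.3]
[-0.06,-0.03,-11.81, -0.2,0.3,-0.0] rows>=2.8
[0.10,-31.80,-11.72, -0.2,0.3,-0.0] rows>=8.1
[0.15,-31.77,-1.52, -0.2,0.3,-0.0] rows>=7.6
```

View pics/w6.png

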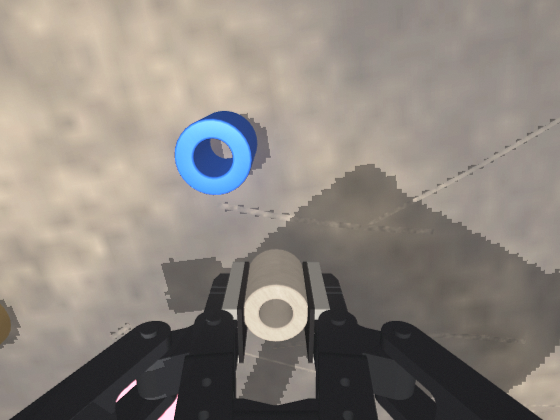

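The white bush is now held (width 0.265) and the tips just touch the bench at TCP z = -0.038. So the true fingertips are about 38 mm behind the reported TCP, and I'll correct for that everywhere.

Emit:
servo_tool(plan=[[[0,0,-4,0,0,0],[0,0,-8,0,0,0],[0,-1,-11,0,0,0],[0.1,-31.8,-11.7,-0.2,0.3,0],[0.1,-31.8,-11.7,-0.2,0.3,0],[0.1,-31.8,-11.7,-0.2,0.3,0],[0.1,-31.8,-11.7,-0.2,0.3,0],[0.1,-31.8,-11.7,-0.2,0.3,0],[0.1,-31.8,-11.7,-0.2,0.3,0],[0.1,-31.8,-11.7,-0.2,0.3,0],[0.1,-31.8,-11.7,-0.2,0.3,0],[0.1,-31.8,-11.7,-0.2,0.3,0],[0.1,-31.8,-11.7,-0.2,0.3,0]]], grip_force=60)

```text
time: 6.05
tool_pos: [0.5893, -0.061, 0.0793]
tcp_rot: [3.132, -0.229, -0.002]
wrist_force: [1.0, 0.0, -0.8]
width: 0.259
```

```bash
cat >> h.py <<'E'
TIP=.038
def got(*tg,s=None):  # z given for true tip
    go(*[(x,y,z-TIP,w) for x,y,z,w in tg],s=s)
E
python3 - <<'E'
from h import *
s,c=snap('wrist','w7.png')
a=ch(.022,-.032); got((*a,.014,-8.5),s=s)
E
```

```text
t 6.0 p [ 0.5893 -0.061   0.0793] yaw -8.4 tiltz [-0.001 -0.001 -1.   ] w 0.259 F [ 1.   0.  -0.8]
[0.09,0.10,10.33, 0.1,0.1,0.1] rows>=2.5
```

View pics/w7.png

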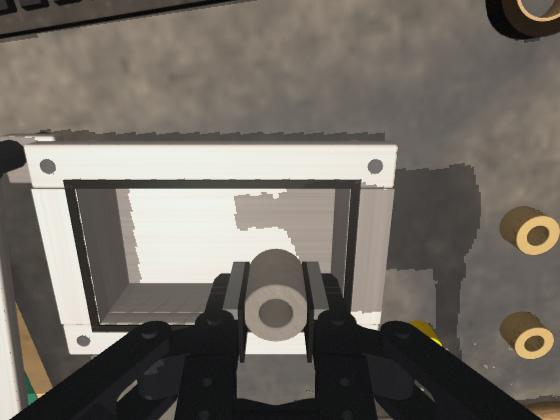

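```bash
python3 - <<'E'
from h import *
s,c=snap('wrist','w7.png')
H={(58,-90):(375,166),(58,90):(47,167),(-58,90):(83,341)}
P={k:hit(c,v,.061,s)[:2] for k,v in H.items()}
for k,p in P.items(): print(k,p.round(4),ch(k[0]/1e3,k[1]/1e3).round(4))
d=P[(58,90)]-P[(58,-90)]; print(np.linalg.norm(d),np.degrees(np.arctan2(d[1],d[0]))-90)
print('ctr',(P[(58,-90)]+P[(-58,90)])/2)
E
```

```text
(58, -90) [ 0.618 -0.122] [ 0.6169 -0.1249]
(58, 90) [0.6437 0.0552] [0.6435 0.0531]
(-58, 90) [0.5299 0.0717] [0.5287 0.0703]
0.17907479374113758 -8.22244503557809
ctr [ 0.57395622 -0.0251533 ]
```

Emit:
servo_tool(plan=[[[0.1,0.1,4,0,0,0],[0.1,0.1,7,0,0,0],[0.1,0.1,9,0,0,0],[0.1,0.1,10.2,0,0,0],[0.1,0.1,10.2,0,0,0],[0.1,0.1,10.2,0,0,0]]])

```text
time: 6.65
tool_pos: [0.5906, -0.0656, -0.0223]
tcp_rot: [3.131, -0.236, -0.0]
wrist_force: [0.6, -0.1, -1.5]
width: 0.26
```

Emit:
servo_tool(plan=[[[0,0,0,0,0,0],[0,0,0,0,0,0],[0,0,0,0,0,0],[0,0,-1,0,0,0],[0,0,-5,0,0,0],[0,0,-9,0,0,0],[0,0,-11,0,0,0],[0,0,-11,0,0,0]]], claw=4.3)

```text
time: 7.32
tool_pos: [0.596, -0.0673, 0.0954]
tcp_rot: [3.13, -0.238, 0.019]
wrist_force: [1.2, -0.1, 0.3]
width: 0.505
```

```bash
sed -i 's/^CH=.*/CH=np.array([.5734,-.0262]); CY=np.radians(-8.4)/' h.py
python3 - <<'E'
from h import *
s,c=snap('wrist','w8.png'); s2,c2=snap('scene','s8.png'); got((.545,-.245,.08,-8.5),s=s)
im=cv2.imread('pics/s8.png'); crop(im,215,200,160,140,5,'c8.png')
E
```

```text
t 7.3 p [ 0.596  -0.0673  0.0954] yaw -8.7 tiltz [ 0.012 -0.004 -1.   ] w 0.505 F [ 1.2 -0.1  0.3]
[-2.42,18.33,5.34, 0.1,-0.7,-0.2] rows>=4.6
```

View pics/w8.png

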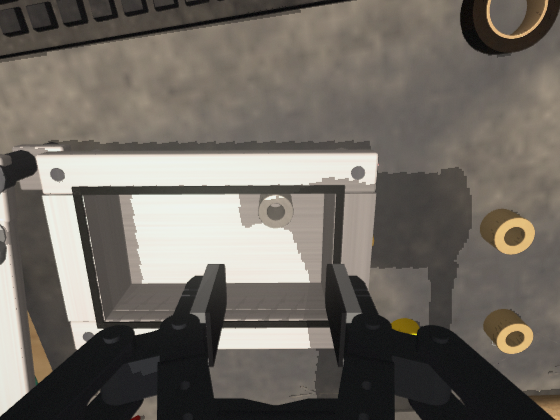

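View pics/c8.png

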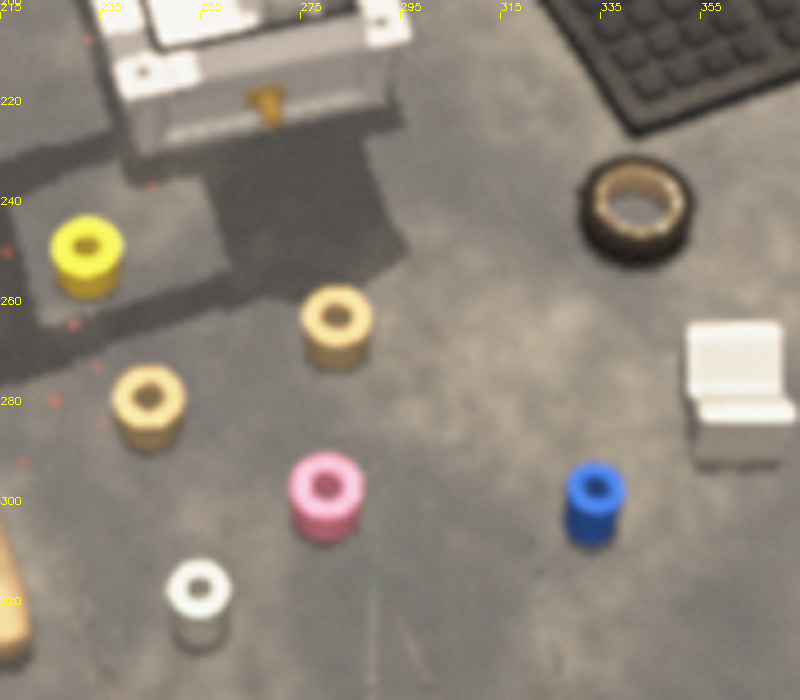

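D stands in the chamber at about (277,210) in the wrist view. The scene view shows the other bushes unmoved. Next is brass C.

```bash
python3 - <<'E'
from h import *
s,c=snap('wrist','w9.png')
print('C',hit(c,(515,236),.022,s),'A',hit(c,(515,338),.022,s),'D',hit(c,(277,210),.04,s))
Rm=np.array([[np.cos(CY),-np.sin(CY)],[np.sin(CY),np.cos(CY)]]); print(Rm.T@(hit(c,(277,210),.04,s)[:2]-CH))
got((.540,-.2425,.08,-8.5),(.540,-.2425,.003,-8.5),s=s)
E
```

```text
C [ 0.53987514 -0.23581482  0.022     ] A [ 0.44882774 -0.24072246  0.022     ] D [ 0.59217664 -0.06839455  0.04      ]
[ 0.02473912 -0.03899895]
t 7.4 p [ 0.5918 -0.0665  0.0897] yaw -8.7 tiltz [ 0.003 -0.002 -1.   ] w 0.500 F [-0.5 -0.1 -0.2]
[-2.48,18.17,4.79, 0.1,-0.2,-0.2] rows>=4.5
[-2.51,18.16,12.49, 0.1,-0.2,-0.2] rows>=5.3
```

Emit:
servo_tool(plan=[[[-2.5,18,3,0,0,0],[-2.5,18,3,0,0,0],[-2.5,18,3,0,0,0],[-2.5,18,3,0,0,0],[-2.5,18,3,0,0,0],[-2.5,18,4.8,0,-0.2,0],[-2.5,18,4.8,0,-0.2,0],[-2.5,18,4.8,0,-0.2,0]]], claw=5.5)

```text
time: 8.13
tool_pos: [0.5353, -0.2395, 0.0369]
tcp_rot: [-3.131, 0.24, 0.016]
wrist_force: [1.0, -0.2, 0.2]
width: 0.641
```

```bash
python3 - <<'E'
from h import *
s,c=snap('wrist','w10.png')
got((.540,-.240,.003,-8.5),s=s)
E
```

```text
t 8.1 p [ 0.5353 -0.2395  0.0369] yaw -8.8 tiltz [-0.01   0.002 -1.   ] w 0.641 F [ 1.  -0.2  0.2]
[0.55,-0.01,7.19, -0.0,0.6,-0.3] rows>=1.7
```

View pics/w10.png

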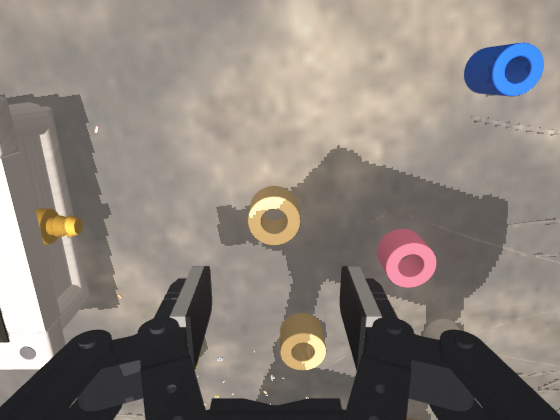

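Emit:
servo_tool(plan=[[[0.5,0,3,0,0.6,0],[0.5,0,5.5,0,0.6,0],[0.5,0,7,0,0.6,0],[0.5,0,7,0,0.6,0],[0.5,0,7,0,0.6,0]]])

```text
time: 8.6
tool_pos: [0.5406, -0.2389, -0.0323]
tcp_rot: [-3.132, 0.236, -0.002]
wrist_force: [0.7, 0.7, 0.4]
width: 0.645
```

```bash
python3 - <<'E'
from h import *
s,c=snap('wrist','w11.png')
got(s=s)
E
```

```text
t 8.6 p [ 0.5406 -0.2389 -0.0323] yaw -8.6 tiltz [ 0.001  0.    -1.   ] w 0.645 F [0.7 0.7 0.4]
```

View pics/w11.png

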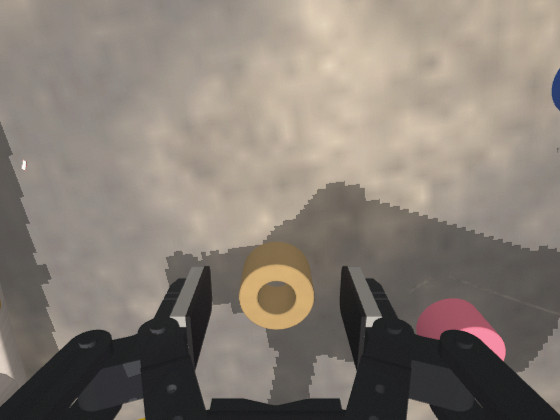

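Emit:
servo_tool(plan=[[[-0.2,0,0.3,0,0,0],[-0.2,0,0.3,0,0,0],[-0.2,0,0.3,0,0,0],[-0.2,0,0.3,0,0,0],[-0.2,0,0.3,0,0,0],[-0.2,0,0.3,0,0,0],[-0.2,0,-4,0,0,0],[-0.2,0,-8,0,0,0],[-0.2,0,-11,0,0,0],[-0.2,0,-11.5,0,0,0]]], claw=0)

```text
time: 9.48
tool_pos: [0.544, -0.2417, 0.0913]
tcp_rot: [3.128, -0.236, 0.023]
wrist_force: [1.1, -0.9, 0.7]
width: 0.321
```

```bash
python3 - <<'E'
from h import *
a=ch(.022,.032); got((*a,.12,-8.4),(*a,.014,-8.4))
E
```

```text
t 9.5 p [ 0.544  -0.2417  0.0913] yaw -8.6 tiltz [ 0.014 -0.006 -1.   ] w 0.321 F [ 1.1 -0.9  0.7]
[1.84,-24.95,0.86, 0.2,-0.9,-0.2] rows>=6.0
[1.69,-25.00,11.46, 0.2,-0.9,-0.2] rows>=6.6
```

Emit:
servo_tool(plan=[[[1.8,-25,0.8,0.2,-0.9,0],[1.8,-25,0.8,0.2,-0.9,0],[1.8,-25,0.8,0.2,-0.9,0],[1.8,-25,0.8,0.2,-0.9,0],[1.8,-25,0.8,0.2,-0.9,0],[1.8,-25,0.8,0.2,-0.9,0],[1.8,-25,0.8,0.2,-0.9,0],[1.8,-25,0.8,0.2,-0.9,0],[1.8,-25,0.8,0.2,-0.9,0],[1.8,-25,0.8,0.2,-0.9,0]]])

```text
time: 10.32
tool_pos: [0.5988, 0.0017, 0.0821]
tcp_rot: [3.132, -0.238, -0.003]
wrist_force: [0.5, -0.2, 0.5]
width: 0.325
```

```bash
python3 - <<'E'
from h import *
a=ch(.022,.032); s,c=snap('wrist','w12.png'); got((*a,.015,-8.4),s=s)
E
```

```text
t 10.3 p [0.5988 0.0017 0.0821] yaw -8.7 tiltz [-0.002 -0.001 -1.   ] w 0.325 F [ 0.5 -0.2  0.5]
[0.11,-0.08,10.51, 0.1,0.1,-0.3] rows>=2.5
```

View pics/w12.png

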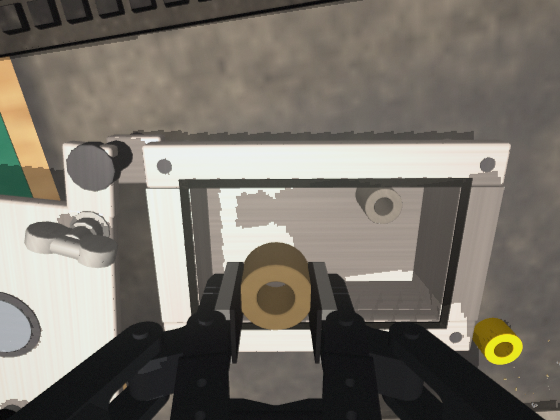

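Emit:
servo_tool(plan=[[[0,0,4,0,0,0],[0,0,7,0,0,0],[0,0,9,0,0,0],[0,0,10.4,0,0,0],[0,0,10.4,0,0,0],[0,0,10.4,0,0,0]]])

```text
time: 10.87
tool_pos: [0.5982, -0.0004, -0.0223]
tcp_rot: [3.131, -0.243, -0.004]
wrist_force: [-0.3, 0.5, -0.0]
width: 0.313
```

Emit:
servo_tool(plan=[[[0,0,0,0,0,0],[0,0,0,0,0,0],[0,0,0,0,0,0],[0,0,-1,0,0,0],[0,0,-5,0,0,0],[0,0,-9,0,0,0],[0,0,-11,0,0,0],[0,0,-11,0,0,0]]], claw=4.5)

```text
time: 11.53
tool_pos: [0.6041, -0.0004, 0.0959]
tcp_rot: [3.132, -0.242, 0.016]
wrist_force: [1.5, 0.1, 0.7]
width: 0.528
```

```bash
python3 - <<'E'
from h import *
s,c=snap('scene','s13.png'); im=cv2.imread('pics/s13.png'); crop(im,215,140,160,190,4,'c13.png')
print('proj A',proj(c,(.4485,-.243,.022)))
got((.4485,-.243,.08,-8.4))
E
```

```text
proj A [244.29931531 277.65130513]
t 11.6 p [ 6.021e-01 -3.000e-04  9.280e-02] yaw -8.9 tiltz [ 0.006 -0.001 -1.   ] w 0.528 F [0.5 0.3 0.3]
[-11.47,26.34,5.01, 0.0,-0.4,-0.5] rows>=7.0
```

View pics/c13.png

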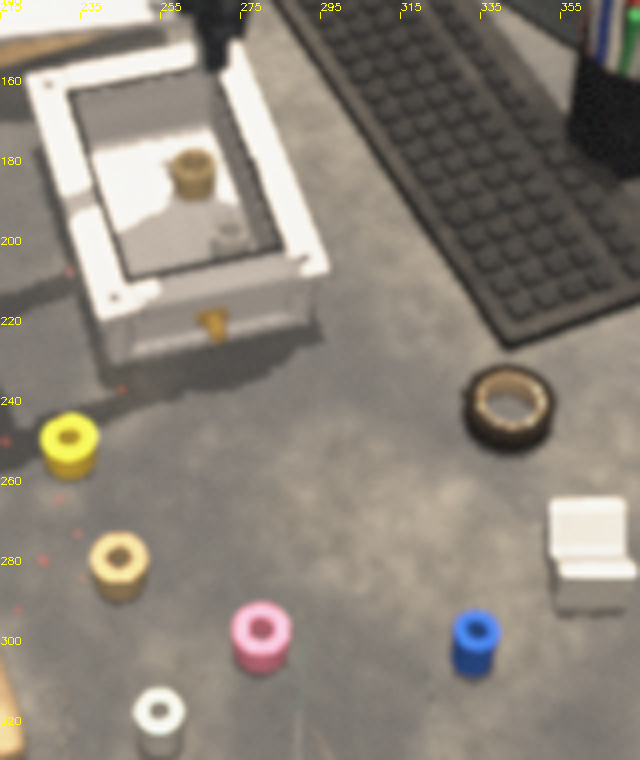

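C is in the chamber, and A and B have not moved. Going to A.

Emit:
servo_tool(plan=[[[-11.5,26.4,3,0,0,0],[-11.5,26.4,3,0,0,0],[-11.5,26.4,3,0,0,0],[-11.5,26.4,3,0,0,0],[-11.5,26.4,3,0,0,0],[-11.5,26.4,3,0,0,0],[-11.5,26.4,5,0,-0.4,0],[-11.5,26.4,5,0,-0.4,0],[-11.5,26.4,5,0,-0.4,0],[-11.5,26.4,5,0,-0.4,0]]], claw=5.5)

```text
time: 12.42
tool_pos: [0.4473, -0.243, 0.0412]
tcp_rot: [-3.131, 0.244, 0.004]
wrist_force: [0.6, -0.7, -0.1]
width: 0.641
```

```bash
python3 - <<'E'
from h import *
s,c=snap('wrist','w14.png')
got((.4485,-.2445,.003,-8.5),s=s); print(proj(c,(.4485,-.2445,.022),s))
E
```

```text
t 12.4 p [ 0.4473 -0.243   0.0412] yaw -8.9 tiltz [-0.002  0.002 -1.   ] w 0.641 F [ 0.6 -0.7 -0.1]
[0.16,0.14,7.62, -0.1,0.1,-0.4] rows>=1.8
[276.57821128 226.1001119 ]
```

View pics/w14.png

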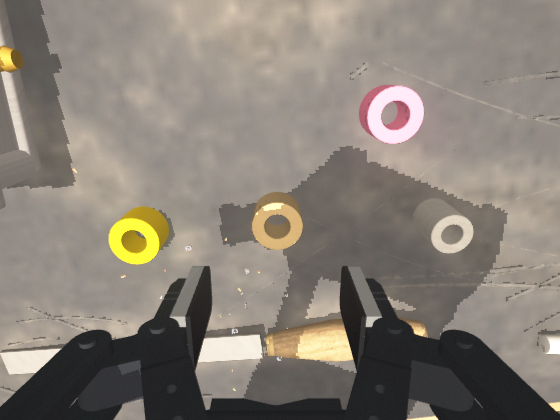

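A's top is at (277,227), as predicted. Descending and grasping.

Emit:
servo_tool(plan=[[[0.1,0.1,3,0,0,0],[0,0.1,6,0,0,0],[0,0.1,7.6,0,0,0],[0,0.1,7.6,0,0,0],[0,0.1,7.6,0,0,0]]])

```text
time: 12.88
tool_pos: [0.4482, -0.2422, -0.0345]
tcp_rot: [-3.131, 0.239, 0.004]
wrist_force: [1.5, -0.2, 0.6]
width: 0.643
```

Emit:
servo_tool(plan=[[[0,0,0,0,0,0],[0,0,0,0,0,0],[0,0,0,0,0,0],[0,0,0,0,0,0],[0,0,0,0,0,0],[0,0,0,0,0,0],[0,0,-4,0,0,0],[0,0,-8,0,0,0],[0,0,-11,0,0,0],[0,0,-11.5,0,0,0]]], claw=0)

```text
time: 13.72
tool_pos: [0.4531, -0.2453, 0.0877]
tcp_rot: [3.128, -0.239, 0.013]
wrist_force: [0.7, -0.6, -1.4]
width: 0.321
```

```bash
python3 - <<'E'
from h import *
a=ch(-.022,.03); got((*a,.12,-8.4),(*a,.015,-8.4))
E
```

```text
t 13.7 p [ 0.4531 -0.2453  0.0877] yaw -8.7 tiltz [ 0.008 -0.005 -1.   ] w 0.321 F [ 0.7 -0.6 -1.4]
[6.35,-26.47,0.54, 0.2,-0.5,-0.3] rows>=6.5
[6.26,-26.51,11.04, 0.2,-0.5,-0.3] rows>=7.0
```

Emit:
servo_tool(plan=[[[6.3,-26.5,0.4,0.2,-0.5,0],[6.3,-26.5,0.4,0.2,-0.5,0],[6.3,-26.5,0.4,0.2,-0.5,0],[6.3,-26.5,0.4,0.2,-0.5,0],[6.3,-26.5,0.4,0.2,-0.5,0],[6.3,-26.5,0.4,0.2,-0.5,0],[6.3,-26.5,0.4,0.2,-0.5,0],[6.3,-26.5,0.4,0.2,-0.5,0],[6.3,-26.5,0.4,0.2,-0.5,0],[6.3,-26.5,0.4,0.2,-0.5,0],[6.3,-26.5,0.4,0.2,-0.5,0]]])

```text
time: 14.63
tool_pos: [0.5548, 0.006, 0.083]
tcp_rot: [3.132, -0.241, -0.002]
wrist_force: [1.1, -0.2, -2.7]
width: 0.318
```

```bash
python3 - <<'E'
from h import *
a=ch(-.022,.03); s,c=snap('wrist','w15.png'); got((*a,.015,-8.4),s=s)
E
```

```text
t 14.6 p [0.5548 0.006  0.083 ] yaw -8.8 tiltz [-0.001 -0.    -1.   ] w 0.318 F [ 1.1 -0.2 -2.7]
[0.12,-0.09,10.60, 0.0,0.1,-0.4] rows>=2.5
```

View pics/w15.png

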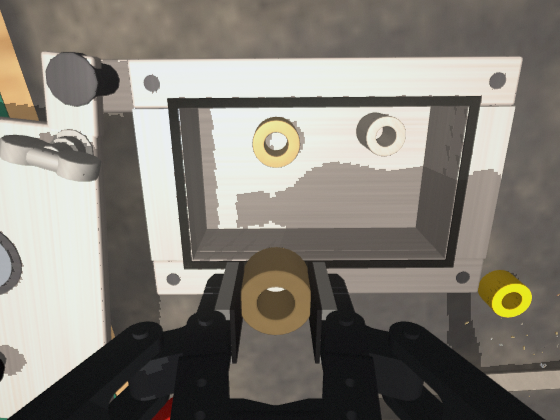

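C and D stand inside and A is held over the front-left spot. Lowering it.

Emit:
servo_tool(plan=[[[0.2,-0.1,4,0,0,0],[0.2,-0.1,7,0,0,0],[0.2,-0.1,9,0,0,0],[0.2,-0.1,10.5,0,0,0],[0.2,-0.1,10.5,0,0,0],[0.2,-0.1,10.5,0,0,0]]])

```text
time: 15.18
tool_pos: [0.5562, 0.0052, -0.0225]
tcp_rot: [3.132, -0.245, -0.003]
wrist_force: [0.3, -0.7, -0.9]
width: 0.316
```

Emit:
servo_tool(plan=[[[0,0,0,0,0,0],[0,0,0,0,0,0],[0,0,0,0,0,0],[0,0,-1,0,0,0],[0,0,-5,0,0,0],[0,0,-9,0,0,0],[0,0,-11,0,0,0],[0,0,-11,0,0,0]]], claw=4.5)

```text
time: 15.85
tool_pos: [0.5619, 0.0051, 0.0953]
tcp_rot: [-3.132, 0.244, -0.017]
wrist_force: [0.7, 0.6, 1.1]
width: 0.529
```

```bash
python3 - <<'E'
from h import *
s,c=snap('scene','s16.png'); im=cv2.imread('pics/s16.png'); crop(im,195,140,170,190,4,'c16.png')
got((.432,-.341,.08,-8.4))
E
```

```text
t 15.9 p [0.56   0.0052 0.0924] yaw -8.9 tiltz [ 0.007 -0.    -1.   ] w 0.525 F [-0.1 -0.2 -0.7]
[-7.31,36.19,4.97, -0.0,-0.4,-0.5] rows>=8.9
```

View pics/c16.png

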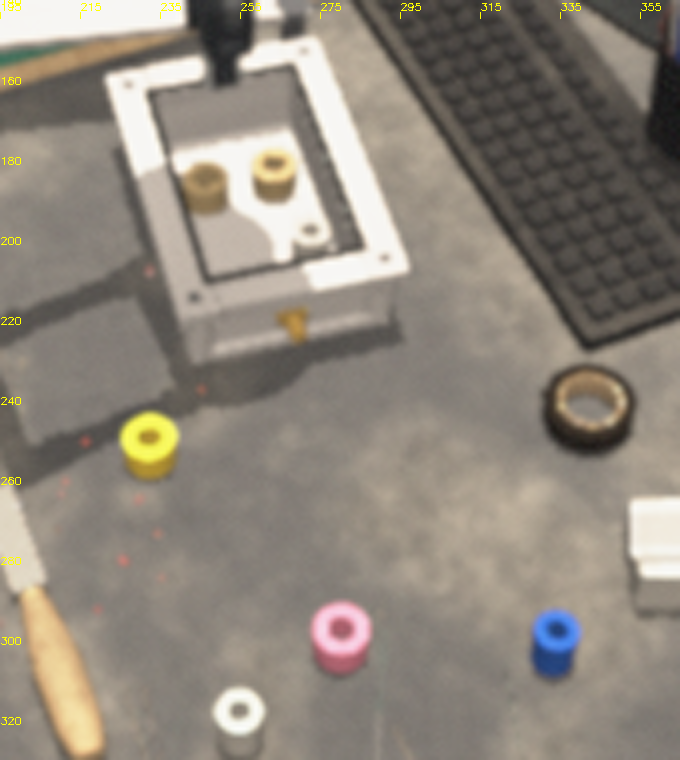

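A, C and D are inside. B is still at (255,317). Going to B.

Emit:
servo_tool(plan=[[[-7.3,36.2,2,0,0,0],[-7.3,36.2,2,0,0,0],[-7.3,36.2,2,0,0,0],[-7.3,36.2,2,0,0,0],[-7.3,36.2,2,0,0,0],[-7.3,36.2,2,0,0,0],[-7.3,36.2,2,0,0,0],[-7.3,36.2,3,0,0,0],[-7.3,36.2,4.9,0,-0.4,0],[-7.3,36.2,4.9,0,-0.4,0],[-7.3,36.2,4.9,0,-0.4,0],[-7.3,36.2,4.9,0,-0.4,0]]], claw=5.5)

```text
time: 16.9
tool_pos: [0.431, -0.3402, 0.0415]
tcp_rot: [-3.129, 0.246, 0.003]
wrist_force: [0.6, 0.4, 0.2]
width: 0.643
```

```bash
python3 - <<'E'
from h import *
s,c=snap('wrist','w17.png')
got((.4325,-.341,.004,-8.5),s=s); print(proj(c,(.4325,-.341,.03),s))
E
```

```text
t 16.9 p [ 0.431  -0.3402  0.0415] yaw -9.0 tiltz [-0.002  0.003 -1.   ] w 0.643 F [0.6 0.4 0.2]
[0.18,0.08,7.55, -0.1,0.1,-0.5] rows>=1.8
[275.29329283 231.13433921]
```

View pics/w17.png

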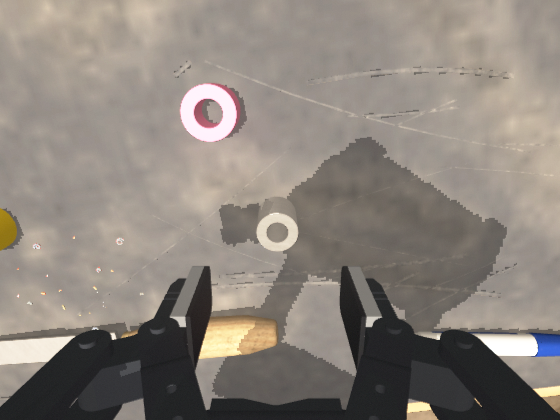

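B's top is at (277,232), and predicted was (275,231).

Emit:
servo_tool(plan=[[[0.1,0.1,3,0,0,0],[0,0.1,6,0,0,0],[0,0.1,7.5,0,0,0],[0,0.1,7.5,0,0,0],[0,0.1,7.5,0,0,0]]])

```text
time: 17.37
tool_pos: [0.4318, -0.3392, -0.0329]
tcp_rot: [-3.13, 0.241, 0.003]
wrist_force: [1.0, -0.2, 1.2]
width: 0.643
```

Emit:
servo_tool(plan=[[[0,0,0,0,0,0],[0,0,0,0,0,0],[0,0,0,0,0,0],[0,0,0,0,0,0],[0,0,0,0,0,0],[0,0,0,0,0,0],[0,0,-4,0,0,0],[0,0,-8,0,0,0],[0,0,-11,0,0,0],[0,0,-11.5,0,0,0]]], claw=0)

```text
time: 18.2
tool_pos: [0.4361, -0.3431, 0.0895]
tcp_rot: [3.128, -0.241, 0.012]
wrist_force: [1.4, -0.7, -0.1]
width: 0.257
```

```bash
python3 - <<'E'
from h import *
a=ch(-.022,-.034); got((*a,.12,-8.4),(*a,.015,-8.4))
E
```

```text
t 18.2 p [ 0.4361 -0.3431  0.0895] yaw -8.8 tiltz [ 0.007 -0.005 -1.   ] w 0.257 F [ 1.4 -0.7 -0.1]
[6.54,-30.01,0.69, 0.2,-0.5,-0.4] rows>=7.4
[6.45,-30.05,11.19, 0.2,-0.5,-0.4] rows>=7.8
```

Emit:
servo_tool(plan=[[[6.5,-30,0.5,0.2,-0.5,0],[6.5,-30,0.5,0.2,-0.5,0],[6.5,-30,0.5,0.2,-0.5,0],[6.5,-30,0.5,0.2,-0.5,0],[6.5,-30,0.5,0.2,-0.5,0],[6.5,-30,0.5,0.2,-0.5,0],[6.5,-30,0.5,0.2,-0.5,0],[6.5,-30,0.5,0.2,-0.5,0],[6.5,-30,0.5,0.2,-0.5,0],[6.5,-30,0.5,0.2,-0.5,0],[6.5,-30,0.5,0.2,-0.5,0],[6.5,-30,0.5,0.2,-0.5,0]]])

```text
time: 19.2
tool_pos: [0.5455, -0.058, 0.0836]
tcp_rot: [3.131, -0.243, -0.002]
wrist_force: [-0.5, -0.5, -1.1]
width: 0.254
```

```bash
python3 - <<'E'
from h import *
a=ch(-.022,-.034); s,c=snap('wrist','w18.png'); got((*a,.015,-8.4),s=s)
E
```

```text
t 19.2 p [ 0.5455 -0.058   0.0836] yaw -8.9 tiltz [-0.002 -0.001 -1.   ] w 0.254 F [-0.5 -0.5 -1.1]
[0.11,-0.17,10.66, 0.1,0.1,-0.5] rows>=2.6
```

View pics/w18.png

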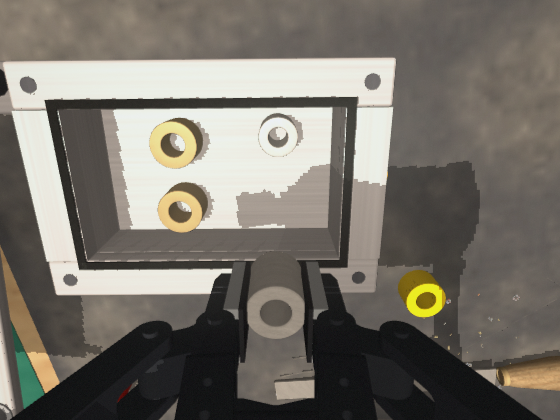

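Three bushes are standing inside and B is held above its spot. Lowering it.

Emit:
servo_tool(plan=[[[0.2,-0.3,4,0,0,0],[0.2,-0.3,7,0,0,0],[0.2,-0.3,9,0,0,0],[0.2,-0.3,10.5,0,0,0],[0.2,-0.3,10.5,0,0,0],[0.2,-0.3,10.5,0,0,0]]])

```text
time: 19.75
tool_pos: [0.5474, -0.0569, -0.0217]
tcp_rot: [3.131, -0.247, -0.003]
wrist_force: [0.5, -0.1, -1.1]
width: 0.257
```

Emit:
servo_tool(plan=[[[0,0,0,0,0,0],[0,0,0,0,0,0],[0,0,0,0,0,0],[0,0,-1,0,0,0],[0,0,-5,0,0,0],[0,0,-9,0,0,0],[0,0,-13,0,0,0],[0,0,-15,0,0,0],[0,0,-15,0,0,0]]], claw=4.3)

```text
time: 20.5
tool_pos: [0.5528, -0.0582, 0.1364]
tcp_rot: [3.13, -0.248, 0.018]
wrist_force: [-0.1, -0.8, 1.4]
width: 0.501
```

```bash
python3 - <<'E'
from h import *
s,c=snap('wrist','w19.png'); s2,c2=snap('scene','s19.png'); im=cv2.imread('pics/s19.png'); crop(im,165,95,140,140,4,'c19.png')
s3,c3=snap('side','sd19.png'); im=cv2.imread('pics/sd19.png'); crop(im,190,110,130,70,6,'c20.png')
go(s=s)
E
```

```text
t 20.5 p [ 0.5528 -0.0582  0.1364] yaw -9.1 tiltz [ 0.011 -0.003 -1.   ] w 0.501 F [-0.1 -0.8  1.4]
```

View pics/w19.png

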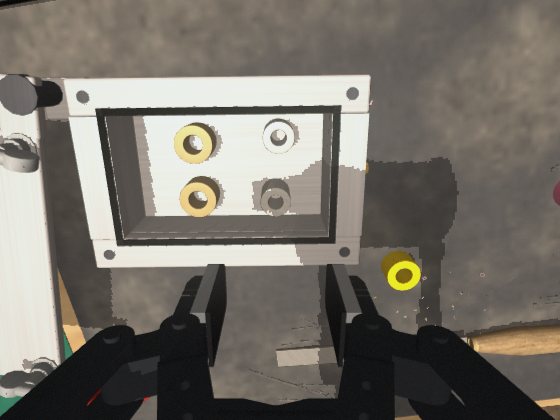

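View pics/c19.png

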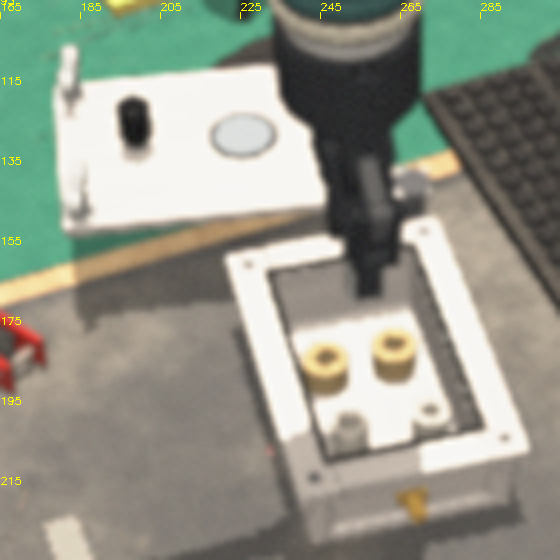

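View pics/c20.png

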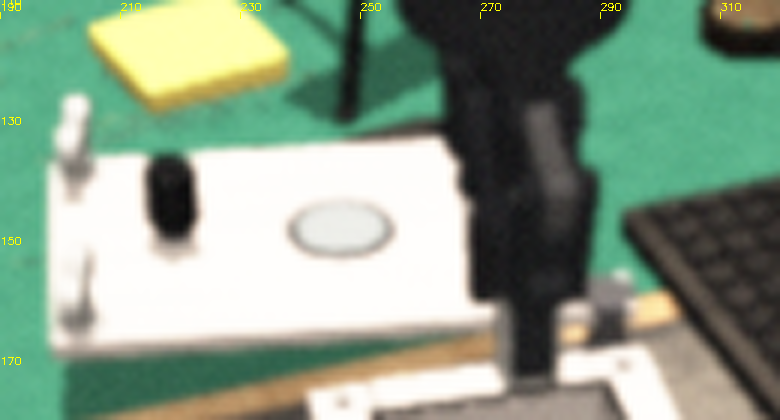

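All four bushes stand inside the chamber. Now to the knob.

```bash
python3 - <<'E'
from h import *
h=ch(.06,.125); k=np.array([.4968,.188]); r=k-h; print(h,np.linalg.norm(r),np.degrees(np.arctan2(r[1],r[0])), np.degrees(np.arctan2(*(ch(0,-.05)-h)[::-1])))
got((.4968,.189,.16,-13))
E
```

```text
[0.65101672 0.08869406] 0.18342427870259204 147.22099291588358 -117.32464441605123
t 20.6 p [ 0.5473 -0.0572  0.1285] yaw -9.1 tiltz [-0.002 -0.001 -1.   ] w 0.505 F [-0.7 -0.5 -1.5]
[-8.87,-23.52,0.63, 0.1,0.1,3.9] rows>=6.0
```

Emit:
servo_tool(plan=[[[-2,-2,-2,0,0,0],[-8.9,-23.5,-2,0,0,3.9],[-8.9,-23.5,-2,0,0,3.9],[-8.9,-23.5,-2,0,0,3.9],[-8.9,-23.5,-2,0,0,3.9],[-8.9,-23.5,-2,0,0,3.9],[-8.9,-23.5,-2,0,0,3.9],[-8.9,-23.5,0.6,0,0,3.9],[-8.9,-23.5,0.6,0,0,3.9],[-8.9,-23.5,0.6,0,0,3.9]]], claw=5)

```text
time: 21.48
tool_pos: [0.4931, 0.1878, 0.1188]
tcp_rot: [3.117, -0.353, -0.014]
wrist_force: [0.6, -0.1, 0.4]
width: 0.584
```

```bash
python3 - <<'E'
from h import *
s,c=snap('wrist','w21.png')
got((.4968,.189,.083,-13),s=s); print(proj(c,(.4968,.188,.109),s), s['q'].round(2))
E
```

```text
t 21.5 p [0.4931 0.1878 0.1188] yaw -12.9 tiltz [-0.009 -0.004 -1.   ] w 0.584 F [ 0.6 -0.1  0.4]
[0.39,-0.24,7.37, 0.3,0.5,0.1] rows>=1.8
[272.24721296 229.10880539] [ 0.32  0.05  1.99 -0.    1.11  2.11]
```

View pics/w21.png

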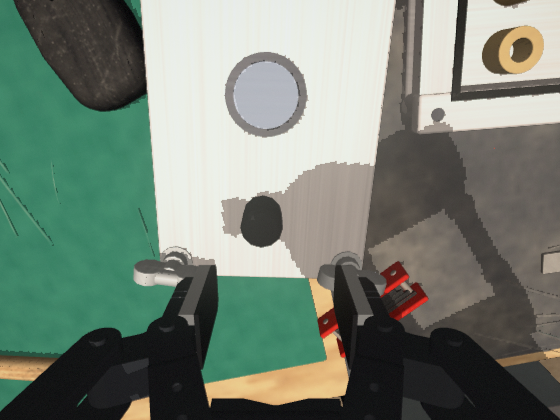

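The knob is at (262,228), about 4 mm to the tool's -y side of the prediction, so I aim at (.497,.192).

Emit:
servo_tool(plan=[[[0.3,-0.5,2,0,0.5,0],[0.3,-0.5,5,0,0.5,0],[0.3,-0.5,7,0,0.5,0],[0.3,-0.5,7.3,0,0.5,0],[0.3,-0.5,7.3,0,0.5,0]]])

```text
time: 21.95
tool_pos: [0.4971, 0.1905, 0.0462]
tcp_rot: [3.115, -0.357, -0.001]
wrist_force: [-0.2, -0.2, -0.1]
width: 0.585
```

Emit:
servo_tool(plan=[[[0,0,0,0,0,0],[0,0,0,0,0,0],[0,0,0,0,0,0],[0,0,0,0,0,0],[0,0,0,0,0,0],[0,0,0,0,0,0]]], claw=0, grip_force=40)

```text
time: 22.45
tool_pos: [0.4985, 0.1916, 0.0484]
tcp_rot: [3.117, -0.357, 0.003]
wrist_force: [-2.4, 3.3, 6.7]
width: 0.263
```

```bash
python3 - <<'E'
from h import *
s,c=snap('wrist','w22.png')
got(s=s); print(s['q'].round(2))
h=ch(.06,.125); k=s['tool_pos'][:2]; r=k-h; print(np.linalg.norm(r),np.degrees(np.arctan2(r[1],r[0])))
# arc rows
a0=np.arctan2(r[1],r[0]); a1=np.radians(242.7); R0=R.from_rotvec(s['tcp_rot']).as_matrix(); rad=.185
for f in np.linspace(0,1,17)[1:]:
    a=a0+(a1-a0)*f; p=np.array([*(h+rad*np.array([np.cos(a),np.sin(a)])),s['tool_pos'][2]])
    sh=R0.T@(p-s['tool_pos'])*100; print('[%.1f, %.1f, %.1f, 0, 0, %.0f],'%(*sh,-np.degrees(a-a0)))
E
```

```text
t 22.4 p [0.4985 0.1916 0.0484] yaw -13.1 tiltz [ 0.002 -0.004 -1.   ] w 0.263 F [-2.4  3.3  6.7]
[ 0.32  0.14  2.04 -0.01  0.96  2.13]
0.1839726923338375 146.0047866080021
[-0.7, 1.8, 0.0, 0, 0, -6],
[-1.1, 3.7, 0.0, 0, 0, -12],
[-1.3, 5.7, 0.0, 0, 0, -18],
[-1.3, 7.6, 0.0, 0, 0, -24],
[-1.1, 9.6, 0.0, 0, 0, -30],
[-0.7, 11.5, 0.0, 0, 0, -36],
[-0.0, 13.3, 0.0, 0, 0, -42],
[0.8, 15.1, 0.1, 0, 0, -48],
[1.8, 16.8, 0.1, 0, 0, -54],
[2.9, 18.3, 0.1, 0, 0, -60],
[4.2, 19.8, 0.1, 0, 0, -66],
[5.7, 21.1, 0.1, 0, 0, -73],
[7.3, 22.2, 0.1, 0, 0, -79],
[9.0, 23.2, 0.1, 0, 0, -85],
[10.8, 23.9, 0.1, 0, 0, -91],
[12.6, 24.5, 0.1, 0, 0, -97],
```

View pics/w22.png

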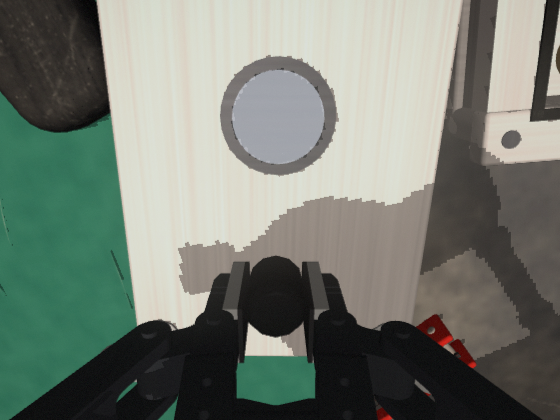

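Emit:
servo_tool(plan=[[[0,0,-0.2,0,0,0],[-0.4,0.9,-0.2,0,0,-3],[-0.7,1.8,-0.2,0,0,-6],[-1.1,3.7,-0.2,0,0,-12],[-1.3,5.7,-0.2,0,0,-18],[-1.3,7.6,-0.2,0,0,-24],[-1.1,9.6,-0.2,0,0,-30],[-0.7,11.5,-0.2,0,0,-36],[0,13.3,-0.2,0,0,-42],[0,13.3,-0.2,0,0,-42]]])

```text
time: 23.33
tool_pos: [0.4717, 0.0596, 0.0487]
tcp_rot: [3.033, 0.789, 0.012]
wrist_force: [13.1, -0.2, -24.0]
width: 0.26
```

```bash
cat > arc.py <<'E'
from h import *
import sys
s=bot.read_state(); h=ch(.06,.125); r=s['tool_pos'][:2]-h; got(s=s); print(s['q'].round(2))
a0=np.arctan2(r[1],r[0])%(2*np.pi); a1=np.radians(float(sys.argv[1])); R0=R.from_rotvec(s['tcp_rot']).as_matrix(); rad=.185
print(np.linalg.norm(r),np.degrees(a0))
yaw0=np.arctan2(R0[1,0],R0[0,0])
n=int(sys.argv[2])
for f in np.linspace(0,1,n+1)[1:]:
    a=a0+(a1-a0)*f; p=np.array([*(h+rad*np.array([np.cos(a),np.sin(a)])),.0485])
    sh=R0.T@(p-s['tool_pos'])*100; print('[%.1f, %.1f, %.1f, 0, 0, %.0f],'%(*sh,-np.degrees(a-a0)))
E
python3 arc.py 242.7 9
```

```text
t 23.3 p [0.4717 0.0596 0.0487] yaw 29.2 tiltz [ 0.009 -0.005 -1.   ] w 0.260 F [ 13.1  -0.2 -24. ]
[ 0.08  0.02  2.17 -0.01  0.94  1.14]
0.18161551069751677 189.22443005272052
[-0.9, 1.7, 0.0, 0, 0, -6],
[-1.2, 3.6, 0.0, 0, 0, -12],
[-1.4, 5.5, 0.1, 0, 0, -18],
[-1.4, 7.4, 0.1, 0, 0, -24],
[-1.2, 9.3, 0.1, 0, 0, -30],
[-0.7, 11.2, 0.1, 0, 0, -36],
[-0.1, 13.0, 0.1, 0, 0, -42],
[0.7, 14.8, 0.2, 0, 0, -48],
[1.7, 16.4, 0.2, 0, 0, -53],
```

Emit:
servo_tool(plan=[[[-0.5,1.7,0,0,0,-6],[-0.9,3.6,0,0,0,-12],[-1.1,5.5,0,0,0,-18],[-1.1,7.4,0,0,0,-24],[-0.9,9.3,0,0,0,-30],[-0.4,11.2,0,0,0,-36],[0.1,13,0,0,0,-42],[0.4,13.8,0,0,0,-45],[0.4,13.8,0,0,0,-45]]])

```text
time: 24.08
tool_pos: [0.5458, -0.0572, 0.0487]
tcp_rot: [2.5, 1.888, 0.017]
wrist_force: [13.4, 10.8, -14.9]
width: 0.254
```

```bash
python3 arc.py 242.7 4; python3 - <<'E'
from h import *
s,c=snap('scene','s23.png'); im=cv2.imread('pics/s23.png'); crop(im,165,95,140,140,4,'c23.png')
E
```

```text
t 24.1 p [ 0.5458 -0.0572  0.0487] yaw 74.1 tiltz [ 0.014 -0.    -1.   ] w 0.254 F [ 13.4  10.8 -14.9]
[-0.15  0.15  2.02  0.    0.95  0.13]
0.17981443783978376 234.2028135692523
[-0.7, 0.5, 0.0, 0, 0, -2],
[-0.9, 1.1, 0.0, 0, 0, -4],
[-1.1, 1.8, 0.0, 0, 0, -6],
[-1.2, 2.5, 0.0, 0, 0, -8],
```

View pics/c23.png

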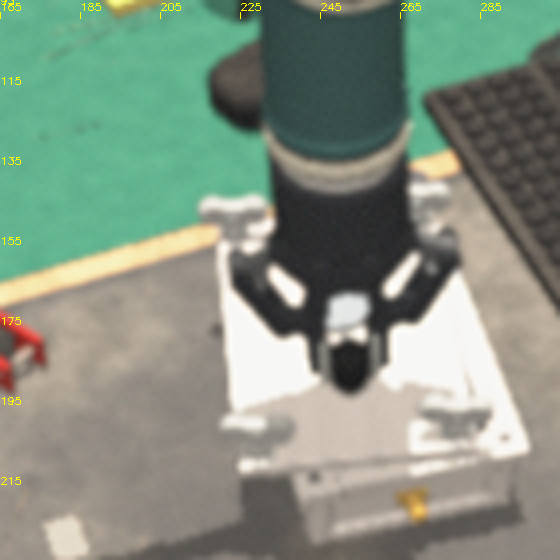

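The cover is nearly home. A last 9° remains, pressed gently against the stop.

Emit:
servo_tool(plan=[[[-0.2,0.8,0,0,0,-2.5],[-0.2,1.6,0,0,0,-5],[-0.1,2.2,0,0,0,-7],[0,2.7,0,0,0,-8.5],[0,3,0,0,0,-9],[0,3.1,0,0,0,-9],[0,3.1,0,0,0,-9]]])

```text
time: 24.72
tool_pos: [0.567, -0.0703, 0.0483]
tcp_rot: [2.347, 2.082, -0.011]
wrist_force: [-21.0, -13.9, 13.0]
width: 0.259
```

```bash
python3 arc.py 242.7 1; python3 - <<'E'
from h import *
s,c=snap('scene','s24.png'); im=cv2.imread('pics/s24.png'); crop(im,195,125,120,120,5,'c24.png')
E
```

```text
t 24.7 p [ 0.567  -0.0703  0.0483] yaw 83.1 tiltz [-0.002 -0.008 -1.   ] w 0.259 F [-21.  -13.9  13. ]
[-0.16  0.2   1.96 -0.01  0.98 -0.04]
0.17981421134744802 242.15309415516626
[-0.5, -0.0, -0.0, 0, 0, -1],
```

View pics/c24.png

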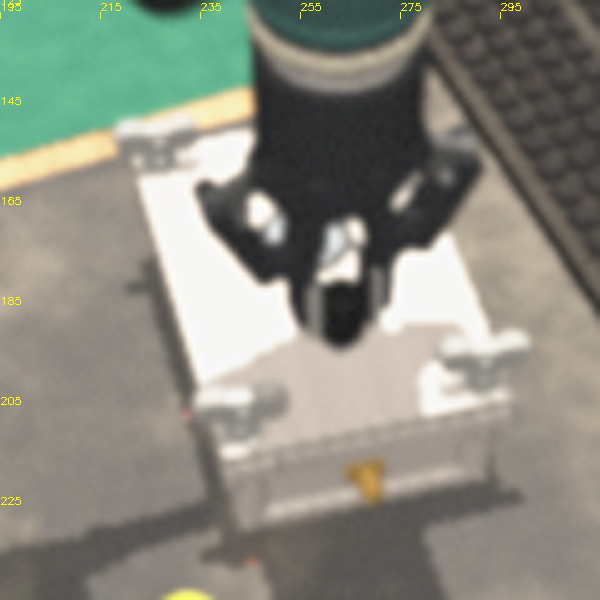

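Emit:
servo_tool(plan=[[[-0.4,0.3,0,0,0,0],[-0.4,0.5,0,0,0,0],[-0.4,0.5,0,0,0,0]]])

```text
time: 25.02
tool_pos: [0.5665, -0.0703, 0.0484]
tcp_rot: [-2.346, -2.076, 0.014]
wrist_force: [-13.3, 16.0, 12.2]
width: 0.259
```

```bash
python3 arc.py 242.7 1
```

```text
t 25.0 p [ 0.5665 -0.0703  0.0484] yaw 83.0 tiltz [-0.012  0.    -1.   ] w 0.259 F [-13.3  16.   12.2]
[-0.17  0.21  1.96 -0.    0.99 -0.04]
0.18001594200348883 242.0081258594615
[-0.5, 0.0, -0.0, 0, 0, -1],
```

The cover doesn't move under about 19 N of tangential push, so it is at its stop. Releasing, rising, and looking at the wings.

Emit:
servo_tool(plan=[[[0,0,0,0,0,0],[0,0,0,0,0,0],[0,0,0,0,0,0],[0,0,-2,0,0,0],[0,0,-6,0,0,0],[0,0,-10,0,0,-7],[-4,4,-14,0,0,-14],[-8,8,-14,0,0,-21],[-12,8,-14,0,0,-28],[-12,8,-14,0,0,-35],[-12,8,-14,0,0,-42],[-12,8,-14,0,0,-49],[-12,8,-14,0,0,-56],[-12,8,-14,0,0,-63],[-12,8,-14,0,0,-70],[-12,8,-14,0,0,-77],[-12,8,-14,0,0,-84],[-12,8,-14,0,0,-88],[-12,8,-14,0,0,-88]]], claw=5)

```text
time: 26.6
tool_pos: [0.6333, -0.2002, 0.1878]
tcp_rot: [-0.244, -3.121, 0.003]
wrist_force: [0.4, -0.5, -0.4]
width: 0.586
```

```bash
python3 - <<'E'
from h import *
s,c=snap('wrist','w25.png'); s2,c2=snap('scene','s25.png'); im=cv2.imread('pics/s25.png'); crop(im,195,125,120,120,5,'c25.png')
got(s=s); print(s['q'].round(2))
for n,x,y in [('fl',-.058,.09),('fr',-.058,-.09),('bl',.058,.09),('br',.058,-.09),('knob',0,-.05)]: print(n,ch(x,y).round(4),proj(c,(*ch(x,y),.099 if n!='knob' else .109),s).round(0),proj(c2,(*ch(x,y),.099)).round(0))
E
```

```text
t 26.6 p [ 0.6333 -0.2002  0.1878] yaw 171.1 tiltz [-0.012 -0.001 -1.   ] w 0.586 F [ 0.4 -0.5 -0.4]
[-0.34  0.25  1.63 -0.    1.27 -1.75]
fl [0.5292 0.0713] [674. -23.] [226. 150.]
fr [ 0.5029 -0.1068] [390. -20.] [243. 204.]
bl [0.6439 0.0544] [622. 158.] [271. 142.]
br [ 0.6176 -0.1237] [376. 160.] [292. 194.]
knob [ 0.5661 -0.0757] [447.  76.] [263. 186.]
```

View pics/w25.png

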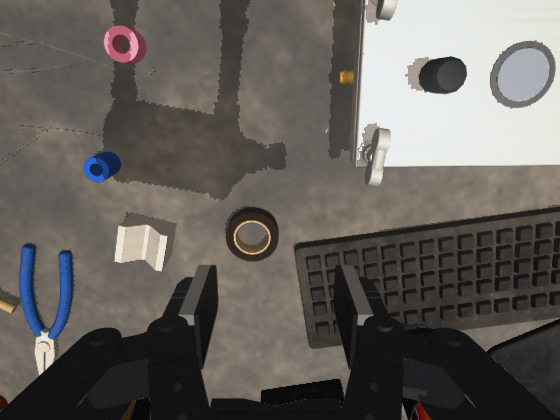

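View pics/c25.png

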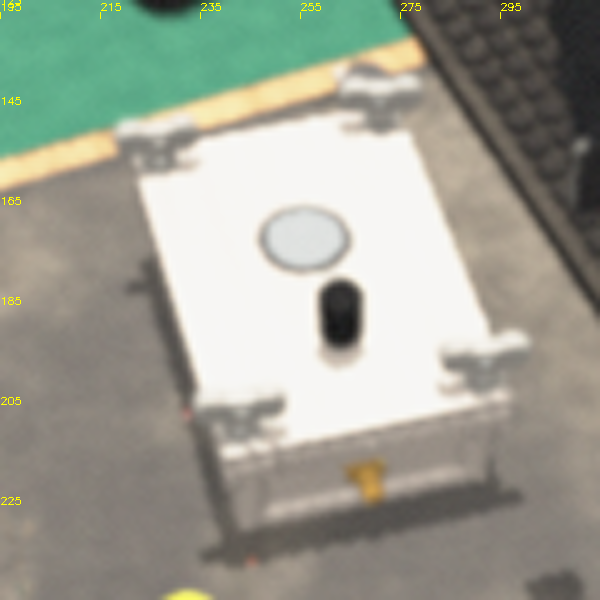

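The wings agree with the predicted frame: br was predicted at (376,160) and its centre shows at (378,157), turned a few degrees. I'll check the hinge post height for clearance at bl.

```bash
python3 - <<'E'
from h import *
s,c=snap('scene','s26.png')
h=ch(.06,.125)
for z in (.06,.07,.08,.09,.1): print(z,proj(c,(*h,z)).round(1))
im=cv2.imread('pics/s0.png') if 0 else cv2.imread('pics/scene0.png'); crop(im,240,120,50,50,12,'c26.png')
w=ch(.058,-.09); got((*w,.15,165.6),(*w,.083,165.6))
E
```

```text
0.06 [268.2 143.6]
0.07 [268.2 140.8]
0.08 [268.3 137.9]
0.09 [268.3 135.1]
0.1 [268.3 132.2]
t 26.8 p [ 0.6332 -0.1997  0.1877] yaw 170.9 tiltz [-0.012 -0.    -1.   ] w 0.585 F [-0.3 -0.3  0.5]
[2.65,7.27,7.58, -0.2,-0.7,5.3] rows>=2.6
[2.58,7.29,14.28, -0.2,-0.7,5.3] rows>=3.9
```

View pics/c26.png

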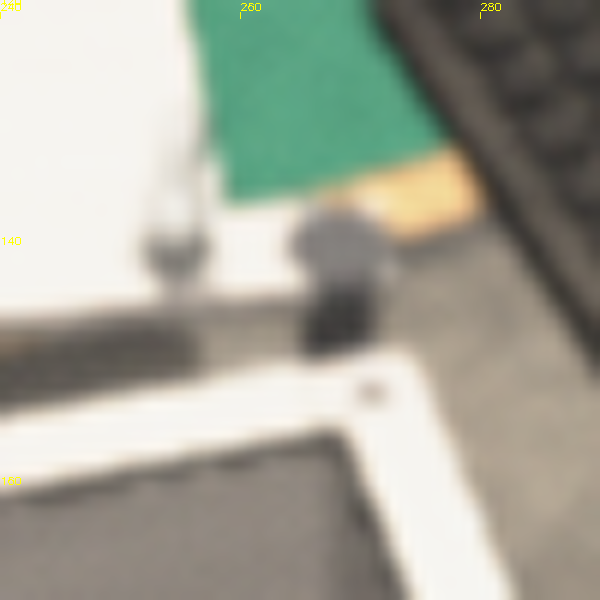

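The post top is at about 75 mm, below the fingertips at 83 mm, so it clears. Moving to br.

Emit:
servo_tool(plan=[[[2.6,7.3,3,0,-0.7,5.3],[2.6,7.3,7.5,0,-0.7,5.3],[2.6,7.3,7.5,0,-0.7,5.3],[2.6,7.3,7.5,0,-0.7,5.3],[2.6,7.3,7.5,0,-0.7,5.3]]], claw=4, grip_force=40)

```text
time: 27.17
tool_pos: [0.6166, -0.1228, 0.111]
tcp_rot: [-0.393, -3.113, 0.005]
wrist_force: [0.0, 0.4, 0.2]
width: 0.471
```

```bash
python3 - <<'E'
from h import *
s,c=snap('wrist','w27.png'); w=ch(.058,-.09); got((*w,.083,165.6),s=s); print(proj(c,(*w,.099),s))
E
```

```text
t 27.2 p [ 0.6166 -0.1228  0.111 ] yaw 165.6 tiltz [-0.004 -0.002 -1.   ] w 0.471 F [0.  0.4 0.2]
[-0.14,-0.04,6.60, -0.2,-0.2,0.0] rows>=1.6
[275.19554853 236.510419  ]
```

View pics/w27.png

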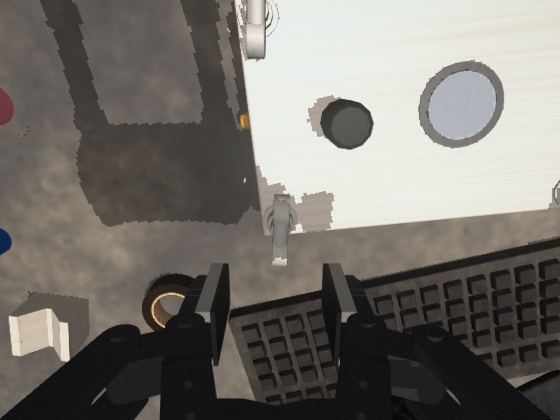

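The br wing is centred at (281,230), lying along the tool's x axis. Descending.

Emit:
servo_tool(plan=[[[-0.1,0.1,2.5,0,0,0],[-0.1,0.1,5,0,0,0],[-0.1,0.1,6.5,0,0,0],[-0.1,0.1,6.6,0,0,0],[-0.1,0.1,6.6,0,0,0]]])

```text
time: 27.63
tool_pos: [0.6209, -0.1248, 0.0483]
tcp_rot: [0.396, 3.114, -0.006]
wrist_force: [-0.0, 0.3, 0.8]
width: 0.474
```

Emit:
servo_tool(plan=[[[0,0,0,0,0,0],[0,0,0,0,0,0],[0,0,0,0,0,0],[0,0,0,0,0,0],[0,0,0,0,0,0],[0,0,0,0,0,0]]], claw=0)

```text
time: 28.13
tool_pos: [0.6246, -0.1225, 0.0515]
tcp_rot: [0.397, 3.108, 0.0]
wrist_force: [2.9, 8.7, 2.5]
width: 0.089
```

```bash
python3 - <<'E'
from h import *
s,c=snap('wrist','w28.png'); w=ch(.058,-.09); got((*w,.083,171.6-57.3),s=s); print(s['torque'],s['q'].round(2))
E
```

```text
t 28.1 p [ 0.6246 -0.1225  0.0515] yaw 165.4 tiltz [ 0.009 -0.001 -1.   ] w 0.089 F [2.9 8.7 2.5]
[0.65,-0.29,0.65, 0.3,0.4,51.1] rows>=7.1
[ 1.412302   -0.50979266 -0.1300837 ] [-0.23  0.31  1.83  0.    1.   -1.55]
```

View pics/w28.png

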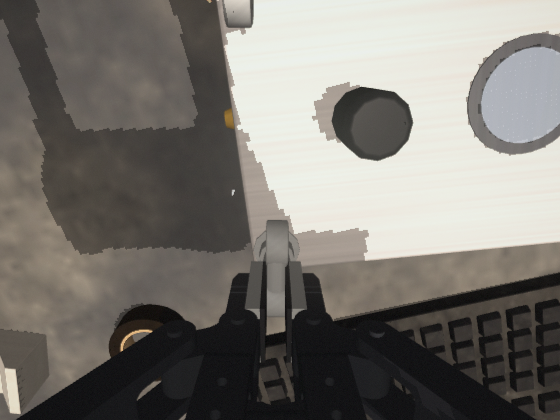

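The tool crept about 7 mm in x while closing. I'll reopen, recentre and regrip so the cover isn't dragged.

Emit:
servo_tool(plan=[[[0,0,0,0,0,0],[0,0,0,0,0,0],[0.6,-0.2,0.3,0,0,0],[0.6,-0.2,0.5,0,0,0],[0.6,-0.2,0.5,0,0,0]]], claw=2.5)

```text
time: 28.6
tool_pos: [0.617, -0.1232, 0.0457]
tcp_rot: [0.398, 3.109, -0.0]
wrist_force: [-1.2, 0.0, -1.0]
width: 0.294
```

```bash
python3 - <<'E'
from h import *
s=bot.read_state(); w=ch(.058,-.09); got((*w,.083,165.5),s=s); print(s['torque'],s['q'].round(2),s['joint_vel'].round(3))
E
```

```text
t 28.6 p [ 0.617  -0.1232  0.0457] yaw 165.4 tiltz [ 0.007 -0.001 -1.   ] w 0.294 F [-1.2  0.  -1. ]
[-0.07,-0.04,0.07, 0.0,0.4,-0.1] rows>=0.1
[-0.01015209  0.00398525  0.04620609] [-0.24  0.3   1.85  0.    0.99 -1.55] [ 0.002  0.005 -0.009  0.003  0.001 -0.   ]
```

Emit:
servo_tool(plan=[[[0,0,0,0,0,0],[0,0,0,0,0,0],[0,0,0,0,0,0],[0,0,0,0,0,0],[0,0,0,0,0,7],[0,0,0,0,0,14],[0,0,0,0,0,21],[0,0,0,0,0,28],[0,0,0,0,0,35],[0,0,0,0,0,42],[0,0,0,0,0,48],[0,0,0,0,0,52],[0,0,0,0,0,52],[0,0,0,0,0,52]]], claw=0)

```text
time: 29.77
tool_pos: [0.618, -0.1196, 0.0457]
tcp_rot: [1.724, 2.621, 0.013]
wrist_force: [3.1, 10.8, -0.1]
width: 0.091
```

```bash
python3 - <<'E'
from h import *
s,c=snap('wrist','w29.png'); w=ch(.058,-.09); got((*w,.083,114.3),s=s); print(s['torque'],s['q'].round(2))
E
```

```text
t 29.8 p [ 0.618  -0.1196  0.0457] yaw 113.3 tiltz [ 0.008  0.004 -1.   ] w 0.091 F [ 3.1 10.8 -0.1]
[-0.36,-0.19,0.07, 0.5,-0.0,-1.0] rows>=0.2
[ 1.69288469 -0.38357959 -0.04596577] [-0.23  0.3   1.85  0.01  0.99 -0.65]
```

View pics/w29.png

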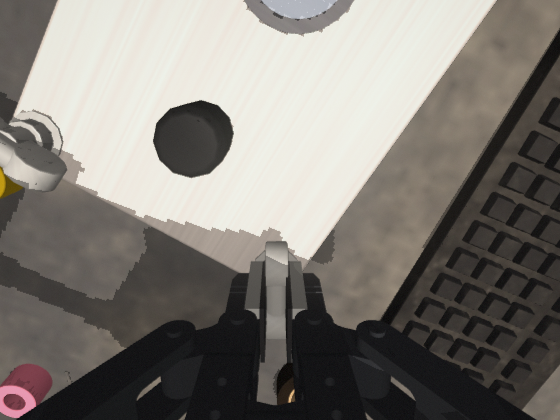

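br is at about 1.0. Releasing and going diagonally to fl.

Emit:
servo_tool(plan=[[[0,0,0,0,0,0],[0,0,0,0,0,0],[0,0,-1,0,0,0],[0,0,-4,0,0,0],[0,0,-7,0,0,0],[0,0,-7,0,0,0]]], claw=4)

```text
time: 30.32
tool_pos: [0.6221, -0.1219, 0.1237]
tcp_rot: [1.718, 2.611, 0.018]
wrist_force: [1.1, -0.4, 1.2]
width: 0.469
```

```bash
cat > wing.py <<'E'
from h import *
import sys
W={'fl':(-.058,.09),'fr':(-.058,-.09),'bl':(.058,.09),'br':(.058,-.09)}
n=sys.argv[1]; yaw=float(sys.argv[2]); w=ch(*W[n])
if len(sys.argv)>3: s,c=snap('wrist',sys.argv[3]); print('wing px',proj(c,(*w,.099),s).round(0), 'ends',[proj(c,(*(w+.022*k*np.array([np.cos(np.radians(yaw)),np.sin(np.radians(yaw))])),.099),s).round(0) for k in(1,-1)])
else: s=bot.read_state()
got((*w,.15,yaw),(*w,.083,yaw),s=s); print('T',s['torque'].round(2),'q6 %.2f'%s['q'][5])
E
python3 wing.py fl 165.6
```

```text
t 30.3 p [ 0.6221 -0.1219  0.1237] yaw 113.3 tiltz [ 0.02   0.001 -1.   ] w 0.469 F [ 1.1 -0.4  1.2]
[21.42,-0.91,1.00, 0.8,0.9,-52.3] rows>=7.3
[21.47,-1.03,7.70, 0.8,0.9,-52.3] rows>=7.3
T [-0.02 -0.12 -0.  ] q6 -0.65
```

Emit:
servo_tool(plan=[[[21.4,-0.9,0,0.8,0.9,-52],[21.4,-0.9,0,0.8,0.9,-52],[21.4,-0.9,0,0.8,0.9,-52],[21.4,-0.9,0,0.8,0.9,-52],[21.4,-0.9,0,0.8,0.9,-52],[21.4,-0.9,0,0.8,0.9,-52],[21.4,-0.9,0,0.8,0.9,-52],[21.4,-0.9,0,0.8,0.9,-52],[21.4,-0.9,1,0.8,0.9,-52],[21.4,-0.9,1,0.8,0.9,-52],[21.4,-0.9,1,0.8,0.9,-52]]])

```text
time: 31.23
tool_pos: [0.5286, 0.0706, 0.1112]
tcp_rot: [-0.404, -3.113, 0.0]
wrist_force: [-0.5, -0.1, -0.5]
width: 0.471
```

```bash
python3 wing.py fl 165.6 w30.png
```

```text
wing px [278. 235.] ends [array([278., 198.]), array([278., 270.])]
t 31.2 p [0.5286 0.0706 0.1112] yaw 165.2 tiltz [-0.002  0.    -1.   ] w 0.471 F [-0.5 -0.1 -0.5]
[-0.04,0.09,-0.08, -0.0,-0.1,-0.4] rows>=0.1
[-0.05,0.09,6.62, -0.0,-0.1,-0.4] rows>=1.6
T [-0.02  0.02 -0.02] q6 -1.23
```

View pics/w30.png

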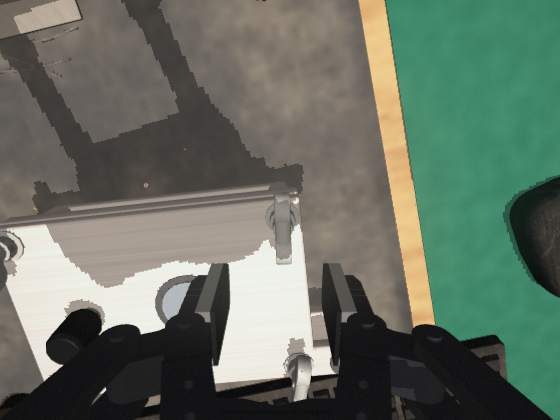

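The fl wing is at (282,228), as expected. Descending.

Emit:
servo_tool(plan=[[[0,0.1,2.5,0,0,0],[0,0.1,5,0,0,0],[0,0.1,6.5,0,0,0],[0,0.1,6.6,0,0,0],[0,0.1,6.6,0,0,0]]])

```text
time: 31.7
tool_pos: [0.528, 0.0712, 0.0445]
tcp_rot: [-0.405, -3.111, 0.001]
wrist_force: [-0.3, 0.5, 0.2]
width: 0.471
```

```bash
python3 wing.py fl 165.6
```

```text
t 31.7 p [0.528  0.0712 0.0445] yaw 165.2 tiltz [-0.005  0.    -1.   ] w 0.471 F [-0.3  0.5  0.2]
[-0.08,0.03,-6.75, -0.1,-0.3,-0.4] rows>=1.6
[-0.11,0.04,-0.05, -0.1,-0.3,-0.4] rows>=0.1
T [-0.01 -0.01  0.08] q6 -1.23
```

Emit:
servo_tool(plan=[[[-0.1,0,0,0,0,0],[-0.1,0,0,0,0,0],[-0.1,0,0,0,0,0],[-0.1,0,0,0,0,0],[-0.1,0,0,0,0,0],[-0.1,0,0,0,0,7],[-0.1,0,0,0,0,14],[-0.1,0,0,0,0,21],[-0.1,0,0,0,0,28],[-0.1,0,0,0,0,35],[-0.1,0,0,0,0,42],[-0.1,0,0,0,0,48],[-0.1,0,0,0,0,52],[-0.1,0,0,0,0,52],[-0.1,0,0,0,0,52]]], claw=0)

```text
time: 32.95
tool_pos: [0.5303, 0.0725, 0.0463]
tcp_rot: [-1.729, -2.62, -0.002]
wrist_force: [-0.4, 5.8, 1.9]
width: 0.089
```

```bash
python3 wing.py fl 114.3 w31.png
```

```text
wing px [273. 299.] ends [array([272., 249.]), array([274., 345.])]
t 33.0 p [0.5303 0.0725 0.0463] yaw 113.1 tiltz [-0.002  0.003 -1.   ] w 0.089 F [-0.4  5.8  1.9]
[-0.04,-0.15,-6.57, -0.0,-0.2,-1.2] rows>=1.6
[-0.06,-0.15,0.13, -0.0,-0.2,-1.2] rows>=0.2
T [ 0.85  0.15 -0.08] q6 -0.32
```

Emit:
servo_tool(plan=[[[0,0,0,0,0,0],[0,0,0,0,0,0],[0,0,-1,0,0,0],[0,0,-4,0,0,0],[0,0,-7,0,0,0],[0,0,-7,0,0,0]]], claw=4)

```text
time: 33.5
tool_pos: [0.5357, 0.0724, 0.1239]
tcp_rot: [1.726, 2.617, 0.013]
wrist_force: [1.5, -0.7, 1.1]
width: 0.469
```

```bash
python3 wing.py fr 165.6 w32.png; python3 - <<'E'
from h import *
s,c=snap('scene','s32.png'); im=cv2.imread('pics/s32.png'); crop(im,195,125,120,120,5,'c32.png')
E
```

```text
wing px [137. 419.] ends [array([110., 405.]), array([163., 433.])]
t 33.5 p [0.5357 0.0724 0.1239] yaw 113.2 tiltz [ 0.01   0.003 -1.   ] w 0.469 F [ 1.5 -0.7  1.1]
[-15.18,-10.07,1.10, 0.5,0.3,-52.4] rows>=7.3
[-15.17,-10.14,7.80, 0.5,0.3,-52.4] rows>=7.3
T [-0.06 -0.1   0.04] q6 -0.32
```

View pics/c32.png

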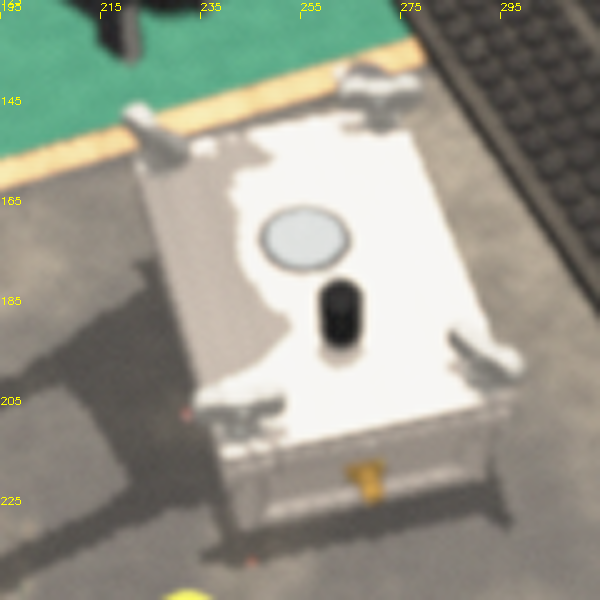

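Both fl and br are turned about half way and the cover is still home. Now fr.

Emit:
servo_tool(plan=[[[-15.2,-10.1,0,0.5,0.3,-52],[-15.2,-10.1,0,0.5,0.3,-52],[-15.2,-10.1,0,0.5,0.3,-52],[-15.2,-10.1,0,0.5,0.3,-52],[-15.2,-10.1,0,0.5,0.3,-52],[-15.2,-10.1,0,0.5,0.3,-52],[-15.2,-10.1,0,0.5,0.3,-52],[-15.2,-10.1,0,0.5,0.3,-52],[-15.2,-10.1,1.1,0.5,0.3,-52],[-15.2,-10.1,1.1,0.5,0.3,-52],[-15.2,-10.1,1.1,0.5,0.3,-52]]])

```text
time: 34.52
tool_pos: [0.4978, -0.1068, 0.1056]
tcp_rot: [-0.408, -3.105, 0.001]
wrist_force: [1.0, -0.0, 0.2]
width: 0.469
```

```bash
python3 wing.py fr 165.6 w33.png
```

```text
wing px [279. 247.] ends [array([279., 209.]), array([279., 282.])]
t 34.5 p [ 0.4978 -0.1068  0.1056] yaw 165.0 tiltz [-0.01   0.001 -1.   ] w 0.469 F [ 1.  -0.   0.2]
[-0.49,0.14,-0.64, -0.1,-0.5,-0.6] rows>=0.2
[-0.55,0.15,6.06, -0.1,-0.5,-0.6] rows>=1.5
T [ 0.01 -0.01 -0.01] q6 -1.57
```

View pics/w33.png

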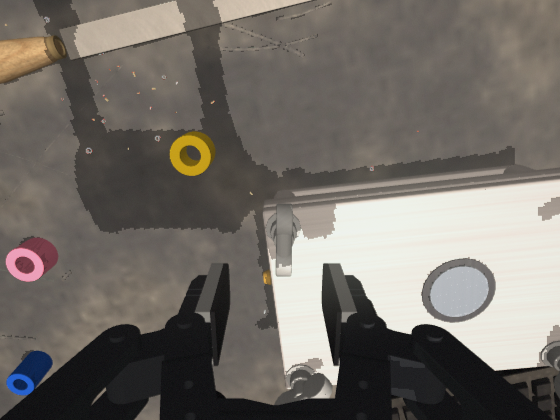

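Emit:
servo_tool(plan=[[[-0.5,0.2,2.5,0,-0.5,0],[-0.5,0.2,5,0,-0.5,0],[-0.5,0.2,6,0,-0.5,0],[-0.5,0.2,6,0,-0.5,0],[-0.5,0.2,6,0,-0.5,0]]])

```text
time: 34.98
tool_pos: [0.5027, -0.1059, 0.0459]
tcp_rot: [-0.408, -3.113, 0.003]
wrist_force: [0.8, -0.2, 0.5]
width: 0.468
```

```bash
python3 wing.py fr 165.6
```

```text
t 35.0 p [ 0.5027 -0.1059  0.0459] yaw 165.1 tiltz [-0.002 -0.002 -1.   ] w 0.468 F [ 0.8 -0.2  0.5]
[-0.03,-0.09,-6.61, -0.1,-0.1,-0.5] rows>=1.6
[-0.04,-0.07,0.09, -0.1,-0.1,-0.5] rows>=0.1
T [-0.    0.03 -0.03] q6 -1.56
```

Emit:
servo_tool(plan=[[[0,0,0,0,0,0],[0,0,0,0,0,0],[0,0,0,0,0,0],[0,0,0,0,0,0],[0,0,0,0,0,0],[0,0,0,0,0,7],[0,0,0,0,0,14],[0,0,0,0,0,21],[0,0,0,0,0,28],[0,0,0,0,0,35],[0,0,0,0,0,42],[0,0,0,0,0,48],[0,0,0,0,0,52],[0,0,0,0,0,52],[0,0,0,0,0,52]]], claw=0)

```text
time: 36.23
tool_pos: [0.5038, -0.1049, 0.0477]
tcp_rot: [1.732, 2.62, 0.001]
wrist_force: [-0.4, 4.3, 4.8]
width: 0.096
```

```bash
python3 wing.py fr 114.3 w34.png
```

```text
wing px [273. 299.] ends [array([271., 250.]), array([274., 344.])]
t 36.2 p [ 0.5038 -0.1049  0.0477] yaw 113.1 tiltz [ 0.001  0.    -1.   ] w 0.096 F [-0.4  4.3  4.8]
[-0.14,-0.16,-6.44, 0.0,0.0,-1.2] rows>=1.5
[-0.13,-0.16,0.26, 0.0,0.0,-1.2] rows>=0.2
T [ 0.83  0.21 -0.07] q6 -0.66
```

Emit:
servo_tool(plan=[[[0,0,0,0,0,0],[0,0,0,0,0,0],[0,0,-1,0,0,0],[0,0,-4,0,0,0],[0,0,-7,0,0,0],[0,0,-7,0,0,0]]], claw=4)

```text
time: 36.78
tool_pos: [0.5087, -0.1065, 0.125]
tcp_rot: [1.726, 2.611, 0.006]
wrist_force: [1.2, -0.8, 1.7]
width: 0.47
```

```bash
python3 wing.py bl 165.6 w35.png
```

```text
wing px [638.  53.] ends [array([612.,  25.]), array([663.,  80.])]
t 36.8 p [ 0.5087 -0.1065  0.125 ] yaw 113.1 tiltz [ 0.012 -0.003 -1.   ] w 0.470 F [ 1.2 -0.8  1.7]
[9.51,18.73,1.40, 0.3,0.7,-52.5] rows>=7.3
[9.56,18.67,8.10, 0.3,0.7,-52.5] rows>=7.3
T [ 0.01 -0.03 -0.03] q6 -0.66
```

Now bl.

Emit:
servo_tool(plan=[[[9.5,18.7,0,0.3,0.7,-52],[9.5,18.7,0,0.3,0.7,-52],[9.5,18.7,0,0.3,0.7,-52],[9.5,18.7,0,0.3,0.7,-52],[9.5,18.7,0,0.3,0.7,-52],[9.5,18.7,0,0.3,0.7,-52],[9.5,18.7,0,0.3,0.7,-52],[9.5,18.7,0,0.3,0.7,-52],[9.5,18.7,1.3,0.3,0.7,-52],[9.5,18.7,1.3,0.3,0.7,-52],[9.5,18.7,1.3,0.3,0.7,-52]]], claw=3.2)

```text
time: 37.75
tool_pos: [0.6406, 0.0541, 0.1082]
tcp_rot: [-0.409, -3.108, -0.0]
wrist_force: [0.6, -0.6, -0.1]
width: 0.37
```

```bash
python3 wing.py bl 165.6 w36.png
```

```text
wing px [278. 242.] ends [array([278., 204.]), array([278., 277.])]
t 37.8 p [0.6406 0.0541 0.1082] yaw 165.0 tiltz [-0.007  0.001 -1.   ] w 0.370 F [ 0.6 -0.6 -0.1]
[-0.31,0.11,-0.38, -0.0,-0.4,-0.6] rows>=0.1
[-0.35,0.12,6.32, -0.0,-0.4,-0.6] rows>=1.5
T [ 0.03  0.02 -0.03] q6 -1.26
```

View pics/w36.png

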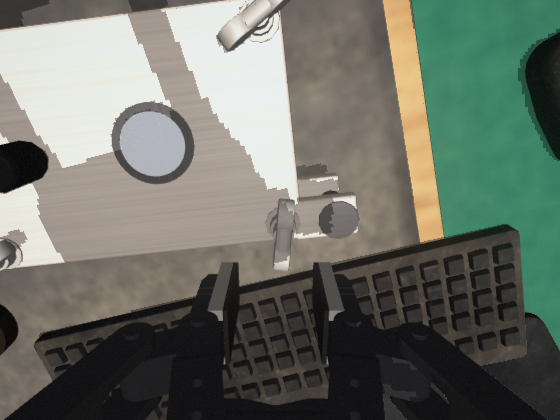

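The bl wing is at (284,234), with the post top at (338,219) well to the side. Descending.

Emit:
servo_tool(plan=[[[-0.3,0.2,2.5,0,-0.4,0],[-0.3,0.2,5,0,-0.4,0],[-0.3,0.2,6.2,0,-0.4,0],[-0.3,0.2,6.2,0,-0.4,0],[-0.3,0.2,6.2,0,-0.4,0]]])

```text
time: 38.22
tool_pos: [0.6435, 0.0551, 0.0464]
tcp_rot: [-0.411, -3.114, 0.001]
wrist_force: [0.3, -0.1, 0.1]
width: 0.376
```

```bash
python3 wing.py bl 165.6
```

```text
t 38.2 p [0.6435 0.0551 0.0464] yaw 165.0 tiltz [-0.001 -0.001 -1.   ] w 0.376 F [ 0.3 -0.1  0.1]
[-0.05,-0.06,-6.56, -0.1,-0.0,-0.6] rows>=1.6
[-0.06,-0.06,0.14, -0.1,-0.0,-0.6] rows>=0.1
T [-0.02 -0.1   0.03] q6 -1.26
```

Emit:
servo_tool(plan=[[[0,0,0,0,0,0],[0,0,0,0,0,0],[0,0,0,0,0,0],[0,0,0,0,0,0],[0,0,0,0,0,0],[0,0,0,0,0,7],[0,0,0,0,0,14],[0,0,0,0,0,21],[0,0,0,0,0,28],[0,0,0,0,0,35],[0,0,0,0,0,42],[0,0,0,0,0,48],[0,0,0,0,0,52],[0,0,0,0,0,52],[0,0,0,0,0,52]]], claw=0)

```text
time: 39.47
tool_pos: [0.6447, 0.0569, 0.0483]
tcp_rot: [1.735, 2.618, 0.004]
wrist_force: [-0.0, 5.4, 0.5]
width: 0.094
```

```bash
python3 wing.py bl 114.3 w37.png
```

```text
wing px [273. 300.] ends [array([271., 251.]), array([274., 345.])]
t 39.5 p [0.6447 0.0569 0.0483] yaw 112.9 tiltz [ 0.002  0.002 -1.   ] w 0.094 F [-0.   5.4  0.5]
[-0.20,-0.15,-6.37, 0.1,-0.1,-1.4] rows>=1.5
[-0.21,-0.17,0.33, 0.1,-0.1,-1.4] rows>=0.2
T [ 0.76  0.14 -0.06] q6 -0.35
```

Emit:
servo_tool(plan=[[[0,0,0,0,0,0],[0,0,0,0,0,0],[0,0,-1,0,0,0],[0,0,-4,0,0,0],[0,0,-7,0,0,0],[0,0,-7,0,0,0]]], claw=4)

```text
time: 40.02
tool_pos: [0.6499, 0.0566, 0.1271]
tcp_rot: [1.73, 2.609, 0.015]
wrist_force: [1.6, 0.6, 2.2]
width: 0.474
```

```bash
python3 wing.py fr 114.3 w38.png; python3 - <<'E'
from h import *
s,c=snap('scene','s38.png'); im=cv2.imread('pics/s38.png'); crop(im,195,125,120,120,5,'c38.png')
s,c=snap('side','sd38.png'); im=cv2.imread('pics/sd38.png'); crop(im,215,145,120,110,5,'cs38.png')
E
```

```text
wing px [-18. 351.] ends [array([-27., 324.]), array([ -9., 377.])]
t 40.0 p [0.6499 0.0566 0.1271] yaw 112.9 tiltz [ 0.015  0.002 -1.   ] w 0.474 F [1.6 0.6 2.2]
[-9.31,-19.93,1.26, 0.8,0.2,-1.4] rows>=5.3
[-9.29,-20.02,7.96, 0.8,0.2,-1.4] rows>=5.6
T [ 0.01 -0.04  0.02] q6 -0.35
```

View pics/cs38.png

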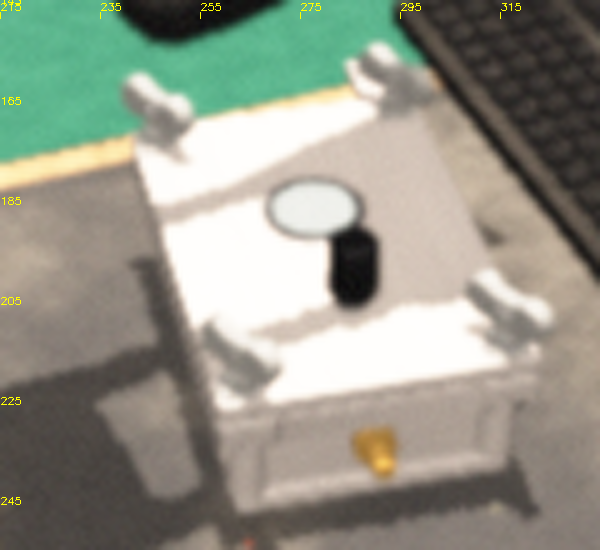

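View pics/c38.png

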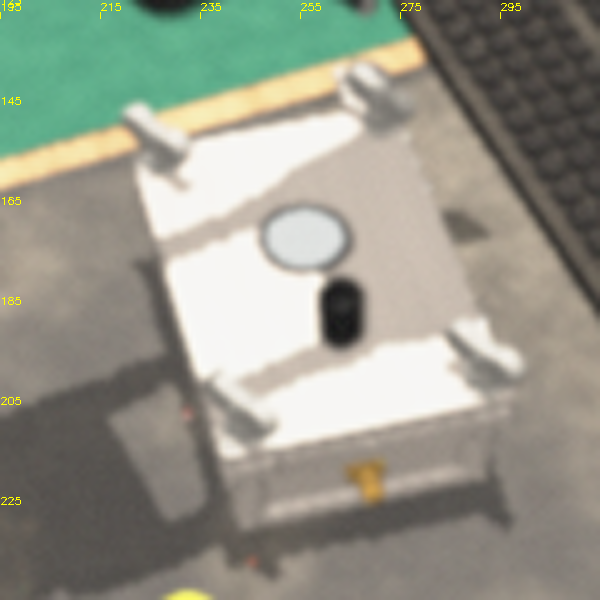

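View pics/w38.png

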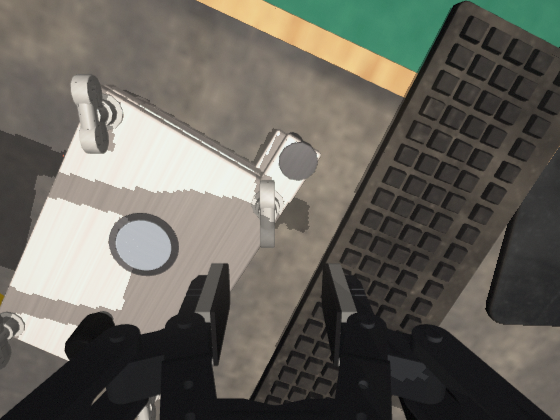

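All four are half way and the cover is home. For round two I start at bl, where the tool is now, then fr, br, fl.

```bash
python3 wing.py bl 113
```

```text
t 40.2 p [0.6453 0.0565 0.12  ] yaw 112.9 tiltz [ 0.004  0.002 -1.   ] w 0.466 F [ 0.1 -0.3 -0.4]
[-0.14,-0.22,0.80, 0.3,0.0,-0.1] rows>=0.2
[-0.14,-0.25,7.50, 0.3,0.0,-0.1] rows>=1.8
T [-0.05  0.07  0.06] q6 -0.35
```

Emit:
servo_tool(plan=[[[-0.1,-0.1,2.5,0.3,0,0],[-0.1,-0.1,5,0.3,0,0],[-0.1,-0.1,7,0.3,0,0],[-0.1,-0.1,7.4,0.3,0,0],[-0.1,-0.1,7.4,0.3,0,0]]], claw=3.2)

```text
time: 40.58
tool_pos: [0.6419, 0.055, 0.0425]
tcp_rot: [-1.733, -2.614, 0.008]
wrist_force: [-0.5, 0.2, 0.1]
width: 0.381
```

```bash
python3 wing.py bl 113
```

```text
t 40.6 p [0.6419 0.055  0.0425] yaw 112.9 tiltz [-0.008 -0.001 -1.   ] w 0.381 F [-0.5  0.2  0.1]
[-0.12,0.11,-6.95, -0.4,-0.1,-0.1] rows>=1.7
[-0.14,0.16,-0.25, -0.4,-0.1,-0.1] rows>=0.1
T [ 0.01  0.03 -0.01] q6 -0.35
```

Emit:
servo_tool(plan=[[[-0.1,0.1,-0.2,0,0,0],[-0.1,0.1,-0.2,0,0,0],[-0.1,0.1,-0.2,0,0,0],[-0.1,0.1,-0.2,0,0,0],[-0.1,0.1,-0.2,0,0,0],[-0.1,0.1,-0.2,0,0,7],[-0.1,0.1,-0.2,0,0,14],[-0.1,0.1,-0.2,0,0,21],[-0.1,0.1,-0.2,0,0,28],[-0.1,0.1,-0.2,0,0,35],[-0.1,0.1,-0.2,0,0,42],[-0.1,0.1,-0.2,0,0,49],[-0.1,0.1,-0.2,0,0,54],[-0.1,0.1,-0.2,0,0,57],[-0.1,0.1,-0.2,0,0,57],[-0.1,0.1,-0.2,0,0,57]]], claw=0)

```text
time: 41.92
tool_pos: [0.6425, 0.0552, 0.0455]
tcp_rot: [-2.77, -1.474, 0.012]
wrist_force: [-4.8, 4.0, 4.1]
width: 0.09
```

```bash
python3 wing.py bl 57 w40.png
```

```text
wing px [279. 299.] ends [array([278., 249.]), array([279., 345.])]
t 41.9 p [0.6425 0.0552 0.0455] yaw 56.0 tiltz [-0.009 -0.    -1.   ] w 0.090 F [-4.8  4.   4.1]
[-0.02,0.12,-6.65, -0.4,0.3,-1.0] rows>=1.6
[0.01,0.17,0.05, -0.4,0.3,-1.0] rows>=0.2
T [0.68 0.75 0.3 ] q6 0.64
```

bl is at its stop: yaw 56° corresponds to about 2.0 rad, with a torque reaction. Next is fr.

Emit:
servo_tool(plan=[[[0,0,0,0,0,0],[0,0,0,0,0,0],[0,0,-1,0,0,0],[0,0,-4,0,0,0],[0,0,-7,0,0,0],[0,0,-7,0,0,0]]], claw=3.2)

```text
time: 42.47
tool_pos: [0.6486, 0.055, 0.1239]
tcp_rot: [2.772, 1.475, 0.006]
wrist_force: [0.7, -0.4, 1.7]
width: 0.373
```

```bash
python3 wing.py fr 113 w41.png
```

```text
wing px [236. 481.] ends [array([211., 470.]), array([260., 491.])]
t 42.5 p [0.6486 0.055  0.1239] yaw 56.0 tiltz [ 0.004  0.    -1.   ] w 0.373 F [ 0.7 -0.4  1.7]
[-21.56,-3.06,1.13, 0.2,-0.0,-57.0] rows>=8.0
[-21.58,-3.08,7.83, 0.2,-0.0,-57.0] rows>=8.0
T [-0.01 -0.07 -0.02] q6 0.64
```

View pics/w41.png

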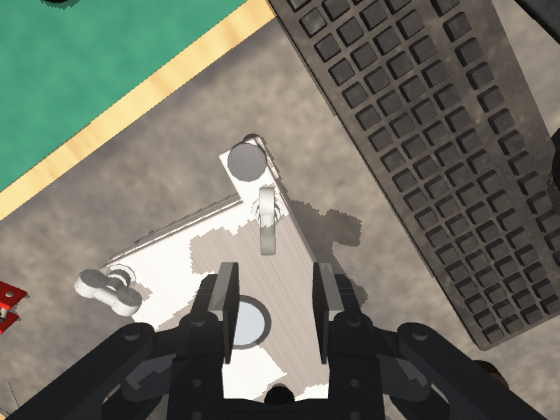

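Emit:
servo_tool(plan=[[[-21.6,-3.1,0,0.2,0,-57],[-21.6,-3.1,0,0.2,0,-57],[-21.6,-3.1,0,0.2,0,-57],[-21.6,-3.1,0,0.2,0,-57],[-21.6,-3.1,0,0.2,0,-57],[-21.6,-3.1,0,0.2,0,-57],[-21.6,-3.1,0,0.2,0,-57],[-21.6,-3.1,0,0.2,0,-57],[-21.6,-3.1,1,0.2,0,-57],[-21.6,-3.1,1,0.2,0,-57],[-21.6,-3.1,1,0.2,0,-57],[-21.6,-3.1,1,0.2,0,-57]]], claw=4)

```text
time: 43.52
tool_pos: [0.5009, -0.1067, 0.1106]
tcp_rot: [-1.734, -2.617, 0.002]
wrist_force: [-0.3, -1.0, -0.4]
width: 0.473
```

```bash
python3 wing.py fr 113 w42.png
```

```text
wing px [279. 235.] ends [array([280., 198.]), array([279., 270.])]
t 43.5 p [ 0.5009 -0.1067  0.1106] yaw 113.0 tiltz [-0.003  0.001 -1.   ] w 0.473 F [-0.3 -1.  -0.4]
[-0.09,0.18,-0.14, -0.1,-0.1,-0.0] rows>=0.1
[-0.10,0.20,6.56, -0.1,-0.1,-0.0] rows>=1.6
T [-0.02  0.04  0.  ] q6 -0.66
```

View pics/w42.png

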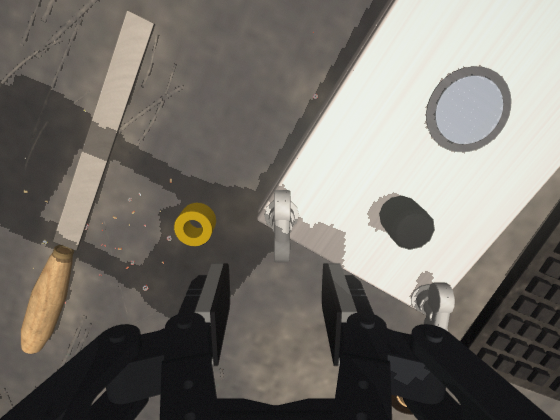

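The fr wing is at (282,226), aligned with the fingers.

Emit:
servo_tool(plan=[[[-0.1,0.2,2.5,0,0,0],[-0.1,0.2,5,0,0,0],[-0.1,0.2,6.5,0,0,0],[-0.1,0.2,6.5,0,0,0],[-0.1,0.2,6.5,0,0,0]]])

```text
time: 43.98
tool_pos: [0.5025, -0.1064, 0.0452]
tcp_rot: [-1.732, -2.616, 0.003]
wrist_force: [0.2, 0.6, 0.8]
width: 0.468
```

```bash
python3 wing.py fr 113
```

```text
t 44.0 p [ 0.5025 -0.1064  0.0452] yaw 113.0 tiltz [-0.005  0.001 -1.   ] w 0.468 F [0.2 0.6 0.8]
[-0.03,-0.01,-6.68, -0.2,-0.2,-0.0] rows>=1.6
[-0.05,0.02,0.02, -0.2,-0.2,-0.0] rows>=0.0
T [-0.02 -0.05  0.02] q6 -0.66
```

Emit:
servo_tool(plan=[[[0,0,0,0,0,0],[0,0,0,0,0,0],[0,0,0,0,0,0],[0,0,0,0,0,0],[0,0,0,0,0,0],[0,0,0,0,0,7],[0,0,0,0,0,14],[0,0,0,0,0,21],[0,0,0,0,0,28],[0,0,0,0,0,35],[0,0,0,0,0,42],[0,0,0,0,0,49],[0,0,0,0,0,54],[0,0,0,0,0,57],[0,0,0,0,0,57],[0,0,0,0,0,57]]], claw=0)

```text
time: 45.32
tool_pos: [0.5015, -0.1062, 0.0468]
tcp_rot: [-2.77, -1.473, 0.008]
wrist_force: [-5.9, 2.6, 11.9]
width: 0.093
```

```bash
python3 wing.py fr 57
```

```text
t 45.3 p [ 0.5015 -0.1062  0.0468] yaw 56.0 tiltz [-0.007  0.001 -1.   ] w 0.093 F [-5.9  2.6 11.9]
[0.01,0.10,-6.52, -0.4,0.2,-1.0] rows>=1.6
[0.03,0.15,0.18, -0.4,0.2,-1.0] rows>=0.1
T [0.51 1.03 0.35] q6 0.34
```

Emit:
servo_tool(plan=[[[0,0,0,0,0,0],[0,0,0,0,0,0],[0,0,-1,0,0,0],[0,0,-4,0,0,0],[0,0,-7,0,0,0],[0,0,-7,0,0,0]]], claw=4)

```text
time: 45.82
tool_pos: [0.5067, -0.1077, 0.1236]
tcp_rot: [2.771, 1.474, 0.004]
wrist_force: [0.9, -0.0, 0.9]
width: 0.471
```

```bash
python3 wing.py br 113 w43.png
```

```text
wing px [458. 143.] ends [array([427., 121.]), array([487., 164.])]
t 45.8 p [ 0.5067 -0.1077  0.1236] yaw 56.0 tiltz [ 0.004 -0.002 -1.   ] w 0.471 F [ 0.9 -0.   0.9]
[4.87,10.09,1.20, 0.2,0.1,-57.0] rows>=8.0
[4.87,10.07,7.90, 0.2,0.1,-57.0] rows>=8.0
T [-0.02 -0.04  0.01] q6 0.34
```

View pics/w43.png

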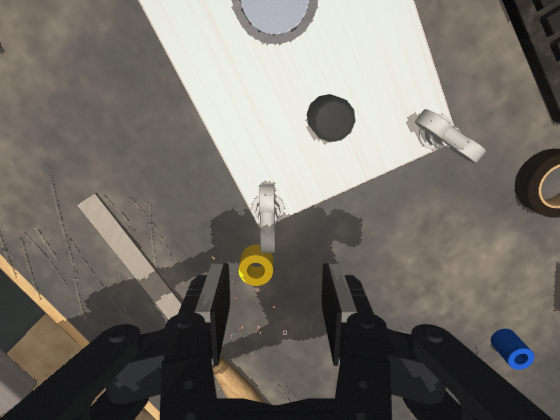

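The fr wing stands turned to the stop. Now br.

Emit:
servo_tool(plan=[[[4.9,10.1,0,0.2,0,-57],[4.9,10.1,0,0.2,0,-57],[4.9,10.1,0,0.2,0,-57],[4.9,10.1,0,0.2,0,-57],[4.9,10.1,0,0.2,0,-57],[4.9,10.1,0,0.2,0,-57],[4.9,10.1,0,0.2,0,-57],[4.9,10.1,0,0.2,0,-57],[4.9,10.1,1,0.2,0,-57],[4.9,10.1,1,0.2,0,-57],[4.9,10.1,1,0.2,0,-57],[4.9,10.1,1,0.2,0,-57]]])

```text
time: 46.87
tool_pos: [0.616, -0.1231, 0.1106]
tcp_rot: [-1.735, -2.616, 0.004]
wrist_force: [-0.6, -0.0, 0.6]
width: 0.469
```

```bash
python3 wing.py br 113 w44.png
```

```text
wing px [279. 236.] ends [array([279., 199.]), array([278., 271.])]
t 46.9 p [ 0.616  -0.1231  0.1106] yaw 112.9 tiltz [-0.004 -0.    -1.   ] w 0.469 F [-0.6 -0.   0.6]
[-0.12,0.12,-0.14, -0.2,-0.1,-0.1] rows>=0.1
[-0.13,0.15,6.55, -0.2,-0.1,-0.1] rows>=1.6
T [ 0.03  0.05 -0.01] q6 -0.64
```

View pics/w44.png

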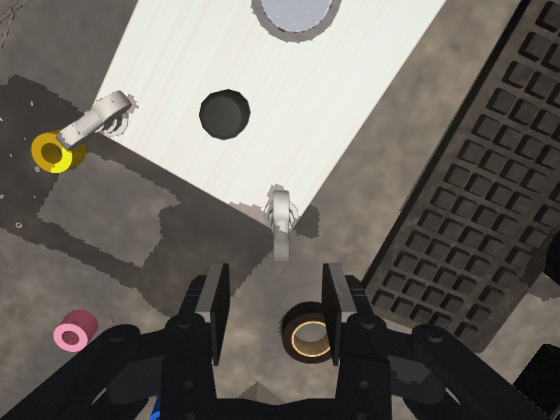

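Emit:
servo_tool(plan=[[[-0.1,0.2,2.5,0,0,0],[-0.1,0.2,5,0,0,0],[-0.1,0.2,6.5,0,0,0],[-0.1,0.2,6.5,0,0,0],[-0.1,0.2,6.5,0,0,0]]])

```text
time: 47.33
tool_pos: [0.6176, -0.1231, 0.0452]
tcp_rot: [-1.734, -2.615, 0.004]
wrist_force: [1.2, -0.4, 0.3]
width: 0.472
```

```bash
python3 wing.py br 113
```

```text
t 47.3 p [ 0.6176 -0.1231  0.0452] yaw 112.9 tiltz [-0.005 -0.    -1.   ] w 0.472 F [ 1.2 -0.4  0.3]
[-0.04,-0.05,-6.68, -0.3,-0.1,-0.1] rows>=1.6
[-0.06,-0.02,0.02, -0.3,-0.1,-0.1] rows>=0.0
T [-0.04  0.01 -0.02] q6 -0.63
```

Emit:
servo_tool(plan=[[[0,0,0,0,0,0],[0,0,0,0,0,0],[0,0,0,0,0,0],[0,0,0,0,0,0],[0,0,0,0,0,0],[0,0,0,0,0,7],[0,0,0,0,0,14],[0,0,0,0,0,21],[0,0,0,0,0,28],[0,0,0,0,0,35],[0,0,0,0,0,42],[0,0,0,0,0,49],[0,0,0,0,0,54],[0,0,0,0,0,57],[0,0,0,0,0,57],[0,0,0,0,0,57]]], claw=0)

```text
time: 48.67
tool_pos: [0.6163, -0.1231, 0.0471]
tcp_rot: [-2.772, -1.472, 0.01]
wrist_force: [-7.7, 1.0, 11.1]
width: 0.091
```

```bash
python3 wing.py br 57
```

```text
t 48.7 p [ 0.6163 -0.1231  0.0471] yaw 55.9 tiltz [-0.007 -0.    -1.   ] w 0.091 F [-7.7  1.  11.1]
[-0.01,0.11,-6.49, -0.3,0.2,-1.1] rows>=1.6
[0.02,0.15,0.21, -0.3,0.2,-1.1] rows>=0.2
T [0.26 1.2  0.31] q6 0.36
```

Emit:
servo_tool(plan=[[[0,0,0,0,0,0],[0,0,0,0,0,0],[0,0,-1,0,0,0],[0,0,-4,0,0,0],[0,0,-7,0,0,0],[0,0,-7,0,0,0]]], claw=4)

```text
time: 49.17
tool_pos: [0.6218, -0.1243, 0.1247]
tcp_rot: [2.771, 1.471, 0.003]
wrist_force: [0.7, -0.2, 1.5]
width: 0.466
```

```bash
python3 wing.py fl 113 w45.png
```

```text
wing px [-99.  19.] ends [array([-145.,   -9.]), array([-55.,  45.])]
t 49.2 p [ 0.6218 -0.1243  0.1247] yaw 55.9 tiltz [ 0.004 -0.003 -1.   ] w 0.466 F [ 0.7 -0.2  1.5]
[11.01,-18.63,1.17, 0.3,0.2,-57.1] rows>=8.0
[11.01,-18.67,7.87, 0.3,0.2,-57.1] rows>=8.0
T [-0.09 -0.07 -0.01] q6 0.36
```

View pics/w45.png

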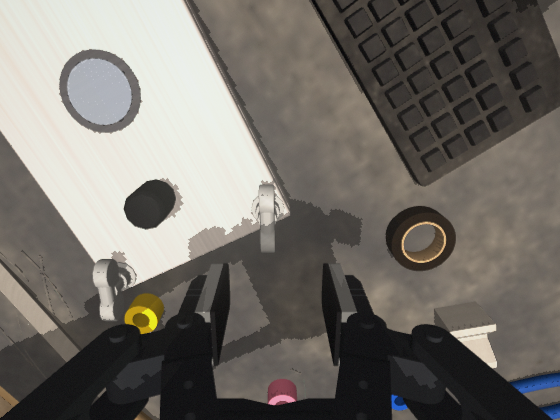

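br and fr are parallel and fully turned. Now the last one, fl.

Emit:
servo_tool(plan=[[[11,-18.6,0,0.3,0.2,-57],[11,-18.6,0,0.3,0.2,-57],[11,-18.6,0,0.3,0.2,-57],[11,-18.6,0,0.3,0.2,-57],[11,-18.6,0,0.3,0.2,-57],[11,-18.6,0,0.3,0.2,-57],[11,-18.6,0,0.3,0.2,-57],[11,-18.6,0,0.3,0.2,-57],[11,-18.6,1,0.3,0.2,-57],[11,-18.6,1,0.3,0.2,-57],[11,-18.6,1,0.3,0.2,-57],[11,-18.6,1,0.3,0.2,-57]]])

```text
time: 50.22
tool_pos: [0.5278, 0.071, 0.1109]
tcp_rot: [-1.737, -2.613, 0.002]
wrist_force: [0.7, -0.3, -0.8]
width: 0.467
```

```bash
python3 wing.py fl 113 w46.png
```

```text
wing px [279. 234.] ends [array([279., 197.]), array([279., 269.])]
t 50.2 p [0.5278 0.071  0.1109] yaw 112.8 tiltz [-0.004  0.001 -1.   ] w 0.467 F [ 0.7 -0.3 -0.8]
[-0.02,0.14,-0.11, -0.2,-0.2,-0.2] rows>=0.0
[-0.04,0.17,6.59, -0.2,-0.2,-0.2] rows>=1.6
T [-0.07 -0.02  0.07] q6 -0.31
```

View pics/w46.png

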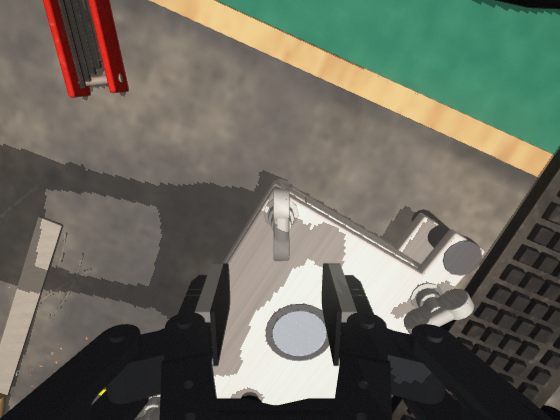

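Emit:
servo_tool(plan=[[[0,0.2,2.5,0,0,0],[0,0.2,5,0,0,0],[0,0.2,6.5,0,0,0],[0,0.2,6.5,0,0,0],[0,0.2,6.5,0,0,0]]])

```text
time: 50.68
tool_pos: [0.5289, 0.0715, 0.0455]
tcp_rot: [-1.737, -2.611, 0.004]
wrist_force: [0.5, -0.1, 0.3]
width: 0.473
```

```bash
python3 wing.py fl 113
```

```text
t 50.7 p [0.5289 0.0715 0.0455] yaw 112.7 tiltz [-0.006  0.001 -1.   ] w 0.473 F [ 0.5 -0.1  0.3]
[-0.01,-0.02,-6.65, -0.3,-0.2,-0.3] rows>=1.6
[-0.03,0.02,0.05, -0.3,-0.2,-0.3] rows>=0.1
T [ 0.01 -0.03 -0.04] q6 -0.31
```

Emit:
servo_tool(plan=[[[0,0,0,0,0,0],[0,0,0,0,0,0],[0,0,0,0,0,0],[0,0,0,0,0,0],[0,0,0,0,0,0],[0,0,0,0,0,7],[0,0,0,0,0,14],[0,0,0,0,0,21],[0,0,0,0,0,28],[0,0,0,0,0,35],[0,0,0,0,0,42],[0,0,0,0,0,49],[0,0,0,0,0,54],[0,0,0,0,0,57],[0,0,0,0,0,57],[0,0,0,0,0,57]]], claw=0)

```text
time: 52.02
tool_pos: [0.5277, 0.0719, 0.0472]
tcp_rot: [-2.772, -1.467, 0.01]
wrist_force: [-8.1, 1.7, 13.0]
width: 0.093
```

```bash
python3 wing.py fl 57
```

```text
t 52.0 p [0.5277 0.0719 0.0472] yaw 55.8 tiltz [-0.008  0.001 -1.   ] w 0.093 F [-8.1  1.7 13. ]
[0.01,0.10,-6.48, -0.4,0.2,-1.2] rows>=1.6
[0.03,0.16,0.22, -0.4,0.2,-1.2] rows>=0.2
T [0.26 1.14 0.42] q6 0.68
```

Emit:
servo_tool(plan=[[[0,0,0,0,0,0],[0,0,0,0,0,0],[0,0,-1,0,0,0],[0,0,-4,0,0,0],[0,0,-8,0,0,0],[0,0,-12,0,0,0],[0,0,-15,0,0,0],[-10,-6,-16,0,0,0],[-10,-6,-16,0,0,0],[-10,-6,-16,0,0,0],[-10,-6,-16,0,0,0]]], claw=4)

```text
time: 52.93
tool_pos: [0.4186, 0.0211, 0.2087]
tcp_rot: [-2.773, -1.466, 0.013]
wrist_force: [-0.5, -0.2, -0.7]
width: 0.466
```

```bash
python3 wing.py fl 57 w47.png; python3 - <<'E'
from h import *
s,c=snap('scene','s47.png'); im=cv2.imread('pics/s47.png'); crop(im,195,125,120,120,5,'c47.png')
E
```

```text
wing px [365.  45.] ends [array([366.,  11.]), array([363.,  78.])]
t 52.9 p [0.4186 0.0211 0.2087] yaw 55.7 tiltz [-0.01  0.   -1.  ] w 0.466 F [-0.5 -0.2 -0.7]
[10.43,6.38,9.56, -0.5,0.3,-1.3] rows>=3.7
[10.46,6.44,16.26, -0.5,0.3,-1.3] rows>=4.9
T [ 0.04  0.03 -0.05] q6 0.59
```

View pics/w47.png

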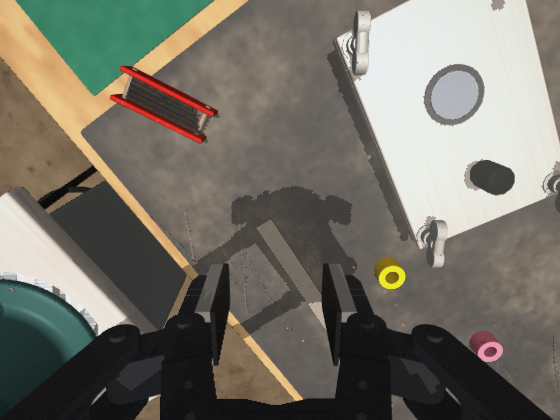

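View pics/c47.png

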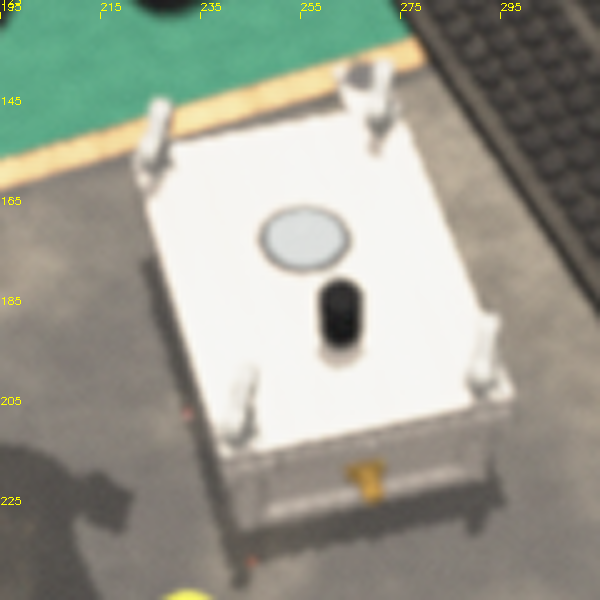

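View pics/s47.png

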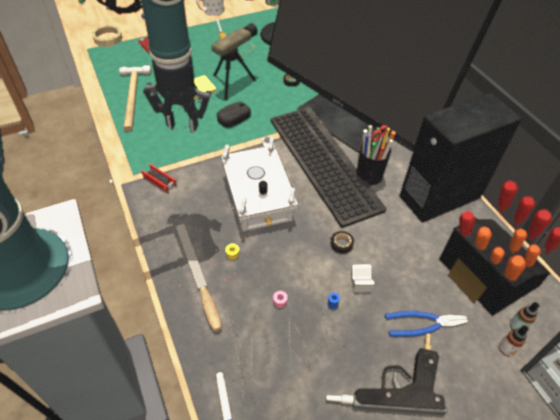

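All four wings lie parallel at the stop, the cover is home, and nothing is being touched. The V-block and tape roll sit at their first pixels, (362,277) and (342,241). Handing in.

```bash
python3 -c "
from workcell import finish_job
print(finish_job())"
```

```text
the job is handed in; nothing more can be done
None
```

The job is done and handed in at about 53 s of the 210 s allowed; `finish_job` gives no verdict, so the result rests on my own checks.

**What I did**
- I put all four bushes (two brass, two white) into the chamber. The yellow, pink and blue look-alikes stayed on the bench.
- I swung the cover home by its knob. It did not move under about 19 N of further push, so I took it to be at its stop.
- I tightened the screws in cross order. The first round was br, fl, fr, bl to about 1.0 rad. The second was bl, fr, br, fl to the stops.

**Last checks**
- **Screws:** The gripper's final angle put each screw at about 2.0 rad, with a torque reaction of 0.3 to 0.4 N m at each stop. In the pictures the four wings stand parallel.
- **Cover:** The knob is at the same pixel as when the cover first came home.
- **Bushes:** I last saw all four standing inside just before the cover closed; they cannot be seen under it now.
- **V-block and tape roll:** Both are at their original pixels.
- **Robot:** The arm is clear of everything.

**What disagreed**
- **Fingertips:** They lie about 38 mm behind the reported TCP, not at it. The first grasp closed on nothing because of this, and I corrected for it from then on.
- **First screw (br):** The first grip ended up about 7 mm off centre. I opened, recentred and gripped again before turning it.

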